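# Weigh two cast pommels and nest the heavier

### The job

Weigh the two cast costume pommels against each other, standing one on each pan of the balance and letting go until it settles. Then set the heavier one, upright, in the channel of the gluing jig and slide it gently along the channel until it drops fully home in the nest; leave the lighter one standing on its pan and do not disturb the other things on the counter.

Things in the scene. Friction and masses are not known exactly. Their poses are not given: they have to be found in the camera images.
- pommel_a_center (a point): Cast costume pommel, dull grey, round, 56 mm tall, standing on a foot 40 mm across, 12 mm high (lower edge bevelled 2.5 mm). Straight neck 30 mm across from 18 to 50 mm height, domed top: grip the neck from above, about 40 mm over its underside. Point: its centre, 28 mm above the underside; z up its axis. 0.13 to 0.38 kg.
- pommel_b_center (a point): The other pommel, same shape and looks: 56 mm tall, foot 40 mm across, neck 30 mm, its centre likewise 28 mm above the underside. Its weight differs from the first one's; either may be the heavier, differently at each start.
- pan_left_top (a point): Centre of the upper face of the left pan (the balance's +y side): a flat steel dish 100 mm across, rim 3.5 mm high, face 80 mm above the table when level. Pans stay level and move up and down by at most 10 mm, one up as the other goes down; the heavier side sinks to its stop (centring springs are weak, 6 N per m in all).
- pan_right_top (a point): The same for the balance's right pan (its -y side), 200 mm from the left one.
- beam (a joint): Tilt of the balance's beam, rad: 0 level; positive: left pan up, right side heavier; negative: left pan down, left side heavier; stops near +0.1 and -0.1.
- balance: Equal-arm top-pan balance, fixed: grey base 85 x 300 mm, housing 60 mm high in the middle, pans at y +100 and -100 mm. Origin at the centre of its underside, z up, y along the beam towards the left pan.
- jig: Gluing jig, fixed: wooden channel along its y axis between two rails 200 mm long, 20 mm wide, tops 20 mm above the table, 44 mm clear between them. In it a clamped aluminium slide, upper face 14 mm above the table, which may stick out at an end. Origin at the centre of its underside, x across, y along the channel, z up.
- jig_channel (a point): Middle of the channel, level with the slide's upper face (14 mm above the table). The nest is a gap in the slide, 44 x 44 mm, 8 mm deep (floor 6 mm above the table); its centre is up to 32 mm either way from here along the jig's y, differently each time, and not measured: find it by sliding a foot along until it drops, or by looking.
- scissors: Scissors with red loop handles, about 190 mm long, lying flat, 14 mm high; a bystander to be left alone. Origin at its underside, near its middle.
- craft_stick: Flat wooden stick 150 x 18 x 4 mm lying near the pommels; a bystander to be left alone. Origin at its underside, near its middle.
- scale_plate: Small pointed aluminium plate, about 75 x 40 mm, 4 mm thick; a bystander to be left alone. Origin at its underside, near its middle.
- tape_roll: Roll of masking tape lying flat, 90 mm across, 22 mm high; a bystander to be left alone. Origin at its underside, near its middle.
Not all that is in view belongs to the job. Leave any purple look-alike of the part that bears pommel_b_center alone.

How it is judged:
On the way, in this order (a step that is already met when the one before it is completed fails the run):
1. both pommels stand on the pans of the balance, one on each, let go of, and the beam has come to rest (contact force between the fingers and pommel_a below 0.05 N and contact force between the fingers and pommel_b below 0.05 N and contact force between the fingers and balance below 0.05 N and velocity of joint beam between -0.02 and 0.02 rad/s and ((horizontal distance between pommel_a_center and pan_left_top below 0.035 m and z of pommel_a_center in the frame of pan_left_top between 0.024 and 0.032 m and angle between each of pommel_a_center, pommel_b_center's own z axis and vertical below 0.1 rad and horizontal distance between pommel_b_center and pan_right_top below 0.035 m and z of pommel_b_center in the frame of pan_right_top between 0.024 and 0.032 m) or (horizontal distance between pommel_b_center and pan_left_top below 0.035 m and z of pommel_b_center in the frame of pan_left_top between 0.024 and 0.032 m and angle between each of pommel_b_center, pommel_a_center's own z axis and vertical below 0.1 rad and horizontal distance between pommel_a_center and pan_right_top below 0.035 m and z of pommel_a_center in the frame of pan_right_top between 0.024 and 0.032 m))), for 0.3 s.
2. one pommel is fully home in the jig's nest (((z of pommel_a_center in the frame of jig between 0.03 and 0.0365 m and x of pommel_a_center in the frame of jig between -0.006 and 0.006 m and y of pommel_a_center in the frame of jig between -0.07 and 0.07 m and angle between pommel_a_center's own z axis and vertical below 0.05 rad) or (z of pommel_b_center in the frame of jig between 0.03 and 0.0365 m and x of pommel_b_center in the frame of jig between -0.006 and 0.006 m and y of pommel_b_center in the frame of jig between -0.07 and 0.07 m and angle between pommel_b_center's own z axis and vertical below 0.05 rad))), for 0.2 s.
At the end, for the whole second after the job is handed in: Heavier pommel upright (within 0.05 rad) in the jig's nest, foot within 2.5 mm of its floor; lighter one standing within 35 mm of the middle of a pan; both released and at rest. If the weights differ by under 4 percent, either may count as heavier (contact force between the fingers and pommel_a below 0.05 N and contact force between the fingers and pommel_b below 0.05 N and linear speed of each of pommel_a, pommel_b below 0.01 m/s and ((z of pommel_a_center in the frame of jig between 0.03 and 0.0365 m and x of pommel_a_center in the frame of jig between -0.006 and 0.006 m and y of pommel_a_center in the frame of jig between -0.07 and 0.07 m and angle between pommel_a_center's own z axis and vertical below 0.05 rad and ((horizontal distance between pommel_b_center and pan_left_top below 0.035 m and z of pommel_b_center in the frame of pan_left_top between 0.024 and 0.032 m and angle between pommel_b_center's own z axis and vertical below 0.1 rad) or (horizontal distance between pommel_b_center and pan_right_top below 0.035 m and z of pommel_b_center in the frame of pan_right_top between 0.024 and 0.032 m and angle between pommel_b_center's own z axis and vertical below 0.1 rad)) and contact force between pommel_b and balance below 2.5506 N) or (z of pommel_b_center in the frame of jig between 0.03 and 0.0365 m and x of pommel_b_center in the frame of jig between -0.006 and 0.006 m and y of pommel_b_center in the frame of jig between -0.07 and 0.07 m and angle between pommel_b_center's own z axis and vertical below 0.05 rad and ((horizontal distance between pommel_a_center and pan_left_top below 0.035 m and z of pommel_a_center in the frame of pan_left_top between 0.024 and 0.032 m and angle between pommel_a_center's own z axis and vertical below 0.1 rad) or (horizontal distance between pommel_a_center and pan_right_top below 0.035 m and z of pommel_a_center in the frame of pan_right_top between 0.024 and 0.032 m and angle between pommel_a_center's own z axis and vertical below 0.1 rad)) and contact force between pommel_b and jig above 2.3544 N))); the robot touches nothing.
It fails at once if a pommel is pressed on the jig with more than 40 N (contact force between any of pommel_a, pommel_b and jig above 40 N).
It fails at once if a pommel is pressed on the balance with more than 30 N (contact force between any of pommel_a, pommel_b and balance above 30 N).
It fails at once if a pommel is tipped over (more than 0.6 rad) (angle between any of pommel_a_center, pommel_b_center's own z axis and vertical above 0.6 rad).
It fails at once if a bystander is moved by more than 25 mm (distance of any of scissors, craft_stick, scale_plate, tape_roll from where it was at the start of the episode above 0.025 m).
It also fails if it takes over 72 s, if anything falls off the work surface, if the arm or the gripper's body presses on something with over 40 N, if the wrist force passes 120 N, or if a joint passes its speed limit or range.

### The arm

A 6-joint arm with a two-finger parallel gripper is mounted at the origin on the work surface. World frame = base frame: x ahead of the robot, y to its left, z up, the work surface at z = 0. Lengths are in m, angles in rad, forces in N, time in s.
With the tool pointing down it reaches from about 0.3 to 0.75 m from the base axis. Payload 8.5 kg.
Tool frame: the origin (TCP) lies at the very end of the fingers, on their centre line; the grasp point (between the pads) lies 19 mm behind it (grasp_offset is the distance from the TCP to the grasp point, in m); z points along the fingers, x is the direction in which the jaws open and shut, and the axes are right-handed (so a half turn about z gives the same grasp; the last joint's range is limited). The gripper opens to 88 mm and grips with 3 to 60 N. Pads are 18 mm wide; open, the fingers measure 123 mm over their backs; the gripper's body (75 mm by 187 mm) begins 45 mm behind the grasp point.
Start: joints at [0.952, 0.381, 1.297, -0, 1.464, -0.215], TCP at [0.216, 0.506, 0.239] pointing down, gripper open.
Joint ranges: [-3.11, 3.11], [-0.89, 2.33], [0.22, 2.48], [-1.42, 4.56], [0.17, 2.85], [-2.88, 2.88]. Speed limits (rad/s): [2.39, 2.39, 3.14, 3.14, 3.14, 3.14].

### API

Orientations are given as [roll, pitch, yaw] about the fixed x, y, z axes, in that order (R = Rz(yaw) Ry(pitch) Rx(roll)).
In Python, from cell import state, get_image, sign_off, grasp_offset gives the robot as it stands.
- The arm moves only by the shell command python3 -m pendant 'ROWS' [FORCE]. ROWS is a JSON object of lists of equal length, an entry for each row: "dp": the shift along the tool's x, y, z in cm, a list of three; "rot": the turn, a rotation vector about the tool's x, y, z in rad, a list of three; "grip": the closure, from -1 (fully open) to 1 (shut). A call has 1 to 20 rows; each row is the pose to reach, as a shift and turn from the pose commanded when the call began, along the tool's axes at that moment; what a row does not reach only later rows make up. A row lasts 1/10 s, in which the tool goes at most 50 mm and 8.59 degrees, less where a joint would pass 70% of its speed; a pose out of reach is approached as far as the arm can. A call with a gripper value outside its range is refused whole. The fingers move at their own pace and stop on an object; FORCE is the grip in N (left out, the last holds). Time passes only in rows, so rows that repeat a pose let the fingers close. It gives the time, the measured TCP pose, the force and the opening at its end, in the units of the state.
- state(): the state, without advancing time (a new reading comes with each control period).
- get_image(name): name is "scene" or "top" or "wrist"; returns a dict with "pixels" (480x640x3 uint8, red, green, blue), "range_z" (480x640 float32, m along the optical axis (not along the pixel's ray), 0 where there is no reading), "K" (3x3 intrinsics, pixels), "eye" and "attitude" of the camera in the world; the wrist camera has in their place "hand_eye" (4x4, takes a point from camera to tool coordinates, whose origin is the TCP and whose axes are the tool frame's). Camera axes: x right, y up, looking along -z (the intrinsics and any distortion apply to the point x, -y, -z); pixel columns grow to the right and rows downward; lengths in m; the calibration is good to about 2 mm. A picture is of the moment at which its call begins: read the wrist's pose just before it.
- sign_off(): hands the job in, once; it reports no verdict.
The state is a dict: "clock": time; "joint_positions": joint angles; "joint_velocities": joint speeds; "joint_torque": joint torques, N m; "eef_pos": TCP position; "orientation": TCP orientation; "force": force on the tool from outside, world axes, zero at the start; "torque": the same for the moment, N m; "grip_width": finger opening in m.
Only numpy, scipy, OpenCV 4.12 (cv2) and the standard library are available. Lean on these libraries where they do the work, as an engineer would, in place of code of your own. Each camera call takes 0.05 s, during which the arm holds its last target.

## Working session

There is one attempt and no reset: what is moved stays moved. The work goes in short steps, Python scripts to look and compute and a shell command to move; the robot and the scene stay as the last step left them, time stands still between calls to the robot, and variables do not carry over. Pictures are saved under pics/ and viewed, and the job is handed in when it is done.

```bash
mkdir -p pics; ls
cat > h.py <<'E'
import numpy as np, cv2
from cell import state, get_image, sign_off, grasp_offset
from scipy.spatial.transform import Rotation as R
def cam(im,st=None):
    if 'hand_eye' in im:
        T=np.eye(4); T[:3,:3]=R.from_euler('xyz',st['orientation']).as_matrix(); T[:3,3]=st['eef_pos']
        return T@np.array(im['hand_eye'])
    T=np.eye(4); a=np.array(im['attitude'],float)
    T[:3,:3]=a if a.shape==(3,3) else R.from_euler('xyz',a).as_matrix()
    T[:3,3]=im['eye']; return T
def rays(im,T,uv):
    uv=np.atleast_2d(uv).astype(float); K=np.array(im['K'])
    d=np.c_[(uv[:,0]-K[0,2])/K[0,0],-(uv[:,1]-K[1,2])/K[1,1],-np.ones(len(uv))]
    return d@T[:3,:3].T
def onplane(im,T,uv,z):
    d=rays(im,T,uv); o=T[:3,3]; return o+d*((z-o[2])/d[:,2])[:,None]
def cloud(im,T):
    v,u=np.mgrid[:480,:640]; d=rays(im,T,np.c_[u.ravel(),v.ravel()])
    return (T[:3,3]+d*im['range_z'].ravel()[:,None]).reshape(480,640,3)
def save(im,n): cv2.imwrite('pics/'+n,im['pixels'][:,:,::-1])
E
python3 - <<'E'
from h import *
s=state(); print(s, grasp_offset)
for n in ['scene','top','wrist']:
    im=get_image(n); save(im,n+'0.png'); print(n,{k:v for k,v in im.items() if k not in('pixels','range_z')})
    np.savez('/tmp/'+n+'.npz',**im)
E
```

```text
pics
{'clock': 0.0, 'joint_positions': array([ 9.51751332e-01,  3.81230864e-01,  1.29825161e+00, -5.64543052e-06,
        1.46358400e+00, -2.15322294e-01]), 'joint_velocities': array([ 0.0014108 , -0.00127127,  0.00220472,  0.00022822, -0.0003195 ,
       -0.00024165]), 'joint_torque': array([ 1.14961622e-03, -4.37934673e+01, -2.24557918e+01,  7.13239121e-02,
        3.52956983e-02, -1.20615355e-04]), 'eef_pos': array([0.21591758, 0.50554956, 0.23812213]), 'orientation': array([-3.14128324e+00,  1.44098778e-03,  1.16707446e+00]), 'force': array([-0.13390876, -0.23669167, -0.51126624]), 'torque': array([-0.01167441,  0.01500521,  0.02121616]), 'grip_width': 0.08787353467802597} 0.0187
scene {'K': array([[466.23746598,   0.        , 325.38800801],
       [  0.        , 466.23746598, 245.1206291 ],
       [  0.        ,   0.        ,   1.        ]]), 'eye': array([1.21821833, 0.30124462, 0.95503616]), 'attitude': array([ 7.23006161e-01, -1.36557417e-03,  1.92357380e+00])}
top {'K': array([[565.86062493,   0.        , 323.75866676],
       [  0.        , 565.86062493, 235.64821754],
       [  0.        ,   0.        ,   1.        ]]), 'eye': array([0.26757238, 0.05896295, 1.50991418]), 'attitude': array([ 0.15979135,  0.00495621, -1.58853669])}
wrist {'K': array([[346.22870794,   0.        , 323.50414782],
       [  0.        , 346.22870794, 244.28171116],
       [  0.        ,   0.        ,   1.        ]]), 'hand_eye': array([[ 9.99999260e-01, -1.20645924e-03, -1.55914133e-04,
         5.97084471e-04],
       [-1.20426912e-03, -9.63663909e-01, -2.67114996e-01,
        -6.76244212e-02],
       [ 1.72014533e-04,  2.67114986e-01, -9.63664648e-01,
        -1.46782601e-01],
       [ 0.00000000e+00,  0.00000000e+00,  0.00000000e+00,
         1.00000000e+00]])}
```

View pics/top0.png

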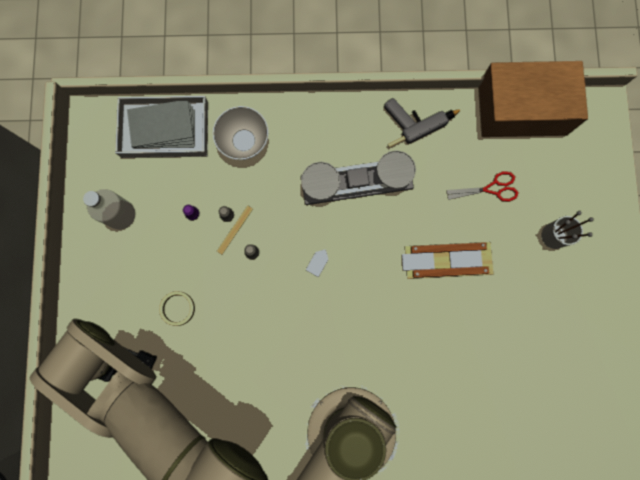

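View pics/scene0.png

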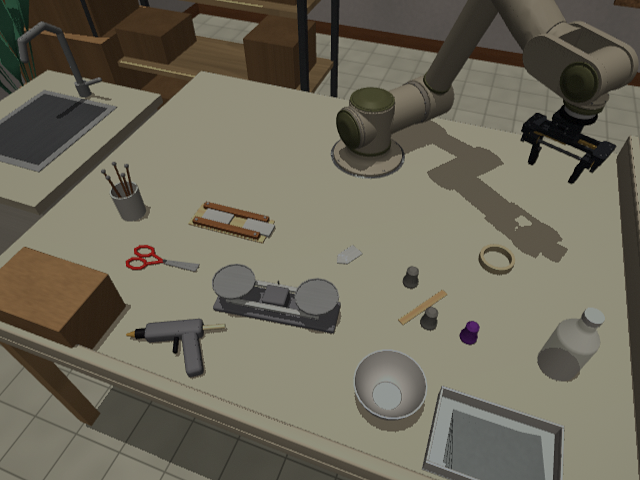

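View pics/wrist0.png

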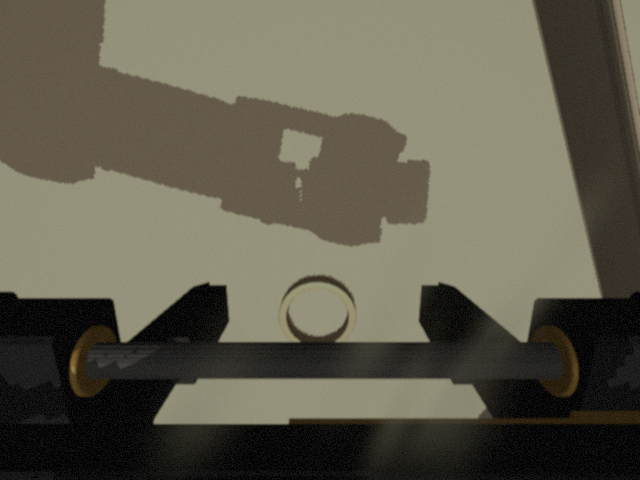

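The top view shows the pommels at about (225,213) and (251,252), with the purple decoy at (191,212). The pans are at (321,182) and (396,171), and the jig is at (448,260) with a yellow gap near (442,260). Next I'll measure these.

Run:
```python
from h import *
im=dict(np.load('/tmp/top.npz')); T=cam(im); P=cloud(im,T)
ims=dict(np.load('/tmp/scene.npz')); Ts=cam(ims); Ps=cloud(ims,Ts)
print('table z', np.median(P[300:330,300:380,2]), np.median(Ps[150:170,200:300,2]))
for n,(u,v) in dict(pA=(225,213),pB=(251,252),purple=(191,212),stick=(236,230),panL=(321,182),panR=(396,171),tape=(177,309),plate=(318,263)).items():
    print(n,P[v,u].round(3), onplane(im,T,(u,v),0.05)[0].round(3))
for n,(u,v) in dict(pB=(411,271),pA=(429,312)).items(): print('scene',n,Ps[v,u].round(3))
# pommels from clouds: points 20-52mm high near
for nm,Q in (('top',P),('scene',Ps)):
  for u,v in ((225,213),(251,252)):
    c=P[v,u]; m=(np.hypot(Q[...,0]-c[0],Q[...,1]-c[1])<.035)&(Q[...,2]>.02)&(Q[...,2]<.07)
    q=Q[m]; print(nm,len(q),q.min(0).round(3),q.max(0).round(3),q.mean(0).round(3))
for u,v in ((321,182),(396,171)):
    c=P[v,u]; m=(np.hypot(P[...,0]-c[0],P[...,1]-c[1])<.07)&(P[...,2]>.065)&(P[...,2]<.1)
    q=P[m]; print('pan',len(q),q.min(0).round(3),q.max(0).round(3),((q.min(0)+q.max(0))/2).round(4))
cv2.imwrite('pics/topz1.png',cv2.resize(im['pixels'][150:290,290:520,::-1],None,fx=3.4,fy=3.4,interpolation=cv2.INTER_CUBIC))
cv2.imwrite('pics/topz2.png',cv2.resize(im['pixels'][190:280,170:340,::-1],None,fx=4.5,fy=4.5,interpolation=cv2.INTER_CUBIC))
```

```text
table z -0.000528958448200334 -0.002164376069663687
pA [0.567 0.32  0.054] [0.568 0.321 0.05 ]
pB [0.463 0.252 0.053] [0.463 0.252 0.05 ]
purple [0.571 0.409 0.055] [0.573 0.411 0.05 ]
stick [0.531 0.3   0.   ] [0.522 0.292 0.05 ]
panL [0.638 0.067 0.085] [0.647 0.067 0.05 ]
panR [ 0.666 -0.129  0.079] [ 0.674 -0.133  0.05 ]
tape [ 0.321  0.456 -0.005] [0.32  0.441 0.05 ]
plate [0.436 0.079 0.005] [0.431 0.078 0.05 ]
scene pB [0.48  0.255 0.057]
scene pA [0.582 0.321 0.055]
top 133 [0.559 0.31  0.02 ] [0.588 0.341 0.062] [0.571 0.323 0.048]
top 126 [0.454 0.242 0.02 ] [0.485 0.272 0.063] [0.468 0.255 0.049]
scene 200 [0.56  0.311 0.02 ] [0.592 0.34  0.059] [0.582 0.326 0.044]
scene 168 [0.461 0.243 0.02 ] [0.489 0.272 0.06 ] [0.479 0.258 0.044]
pan 1162 [0.595 0.02  0.07 ] [0.697 0.119 0.091] [0.6458 0.0692 0.0806]
pan 1157 [ 0.62  -0.179  0.07 ] [ 0.723 -0.079  0.091] [ 0.6715 -0.1294  0.0801]
```

View pics/topz1.png

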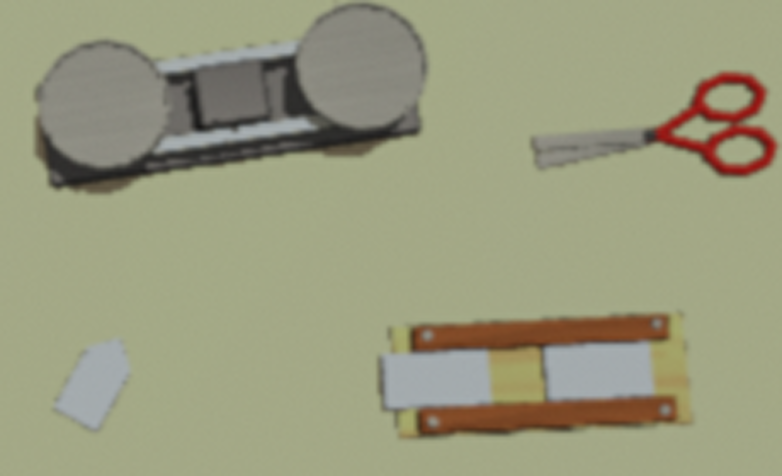

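View pics/topz2.png

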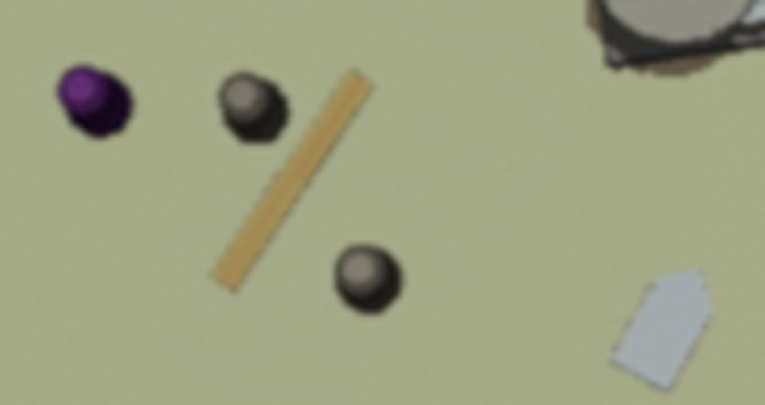

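Run:
```python
from h import *
im=dict(np.load('/tmp/top.npz')); T=cam(im)
hsv=cv2.cvtColor(im['pixels'],cv2.COLOR_RGB2HSV)
sub=np.zeros((480,640),np.uint8); sub[235:285,395:500]=1
m=((hsv[...,0]<14)&(hsv[...,1]>130)&(sub>0)).astype(np.uint8)
cs,_=cv2.findContours(m,cv2.RETR_EXTERNAL,cv2.CHAIN_APPROX_NONE)
for c in cs:
    if cv2.contourArea(c)<30: continue
    r=cv2.minAreaRect(c); b=cv2.boxPoints(r); w=onplane(im,T,b,.02)
    ctr=onplane(im,T,r[0],.02)[0]; e=w-np.roll(w,1,0); L=np.linalg.norm(e[:,:2],axis=1); k=L.argmax()
    print(r, ctr.round(4), L.round(3), 'ang',np.degrees(np.arctan2(e[k,1],e[k,0])).round(1))
# slide/nest edges along the channel row 
hs=hsv
for v in (258,260,262): print(v,[(u,tuple(im['pixels'][v,u])) for u in range(430,455)][::2])
for u,v in ((434.7,260.5),(449.7,259.5)): print(onplane(im,T,(u,v),.014).round(4))
# pan line angle
a=np.array([.6458,.0692]);b=np.array([.6715,-.1294]);print(np.linalg.norm(a-b),np.degrees(np.arctan2(*(a-b)[::-1])))
```

```text
((450.4938049316406, 271.8639221191406), (7.129002571105957, 73.2879638671875), 87.39744567871094) [ 0.4049 -0.2703  0.02  ] [0.019 0.194 0.019 0.193] ang -88.4
((448.4779052734375, 247.5801239013672), (6.885207176208496, 73.31957244873047), 86.98721313476562) [ 0.4696 -0.2684  0.02  ] [0.018 0.195 0.018 0.195] ang -88.0
258 [(430, (np.uint8(163), np.uint8(170), np.uint8(172))), (432, (np.uint8(163), np.uint8(170), np.uint8(170))), (434, (np.uint8(163), np.uint8(162), np.uint8(118))), (436, (np.uint8(162), np.uint8(160), np.uint8(101))), (438, (np.uint8(162), np.uint8(160), np.uint8(102))), (440, (np.uint8(163), np.uint8(161), np.uint8(102))), (442, (np.uint8(163), np.uint8(162), np.uint8(102))), (444, (np.uint8(163), np.uint8(162), np.uint8(102))), (446, (np.uint8(162), np.uint8(162), np.uint8(102))), (448, (np.uint8(154), np.uint8(153), np.uint8(95))), (450, (np.uint8(128), np.uint8(131), np.uint8(129))), (452, (np.uint8(162), np.uint8(169), np.uint8(172))), (454, (np.uint8(164), np.uint8(171), np.uint8(173)))]
260 [(430, (np.uint8(164), np.uint8(171), np.uint8(173))), (432, (np.ui
[... 728 characters left out ...]
), np.uint8(174))), (434, (np.uint8(162), np.uint8(162), np.uint8(131))), (436, (np.uint8(163), np.uint8(158), np.uint8(100))), (438, (np.uint8(163), np.uint8(157), np.uint8(99))), (440, (np.uint8(162), np.uint8(157), np.uint8(98))), (442, (np.uint8(163), np.uint8(156), np.uint8(99))), (444, (np.uint8(163), np.uint8(157), np.uint8(100))), (446, (np.uint8(163), np.uint8(156), np.uint8(99))), (448, (np.uint8(162), np.uint8(156), np.uint8(98))), (450, (np.uint8(130), np.uint8(128), np.uint8(111))), (452, (np.uint8(162), np.uint8(169), np.uint8(172))), (454, (np.uint8(164), np.uint8(170), np.uint8(173)))]
[[ 0.4364 -0.2314  0.014 ]]
[[ 0.4384 -0.2713  0.014 ]]
0.2002559612096479 97.3734325418186
```

```bash
python3 -m pendant '{"dp":[[-12.46,32.95,8.8],[-12.46,32.95,8.8],[-12.46,32.95,8.8],[-12.46,32.95,8.8],[-12.46,32.95,8.8],[-12.46,32.95,8.8],[-12.46,32.95,8.8],[-12.46,32.95,8.8],[-12.46,32.95,8.8],[-12.46,32.95,8.8],[-12.46,32.95,8.8]],"rot":[[0,0,1.167],[0,0,1.167],[0,0,1.167],[0,0,1.167],[0,0,1.167],[0,0,1.167],[0,0,1.167],[0,0,1.167],[0,0,1.167],[0,0,1.167],[0,0,1.167]],"grip":[-0.4,-0.4,-0.4,-0.4,-0.4,-0.4,-0.4,-0.4,-0.4,-0.4,-0.4]}' 15
python3 - <<'E'
from h import *
s=state(); im=get_image('wrist'); T=cam(im,s); save(im,'w1.png'); np.savez('/tmp/w.npz',**im)
print(s['eef_pos'],s['orientation'],s['force'],s['grip_width'])
P=cloud(im,T)
for c in ((.573,.325),(.47,.257)):
    m=(np.hypot(P[...,0]-c[0],P[...,1]-c[1])<.035)&(P[...,2]>.02)&(P[...,2]<.07)
    q=P[m]
    if len(q)>20: print(len(q),q.min(0).round(4),q.max(0).round(4),((q.min(0)+q.max(0))/2).round(4))
E
```

```text
clock: 1.25
eef_pos: [0.4693, 0.2627, 0.1511]
orientation: [-3.141, -0.0, 0.004]
force: [-0.1, -0.4, -0.4]
grip_width: 0.0619
[0.46933298 0.26265855 0.15112959] [-3.14130967e+00 -2.98138502e-04  3.82231654e-03] [-0.14154949 -0.42441367 -0.39439617] 0.06185140315600809
2020 [0.5597 0.3091 0.0201] [0.5902 0.3389 0.0588] [0.5749 0.324  0.0395]
1490 [0.4566 0.2412 0.02  ] [0.4859 0.2704 0.0584] [0.4713 0.2558 0.0392]
```

View pics/w1.png

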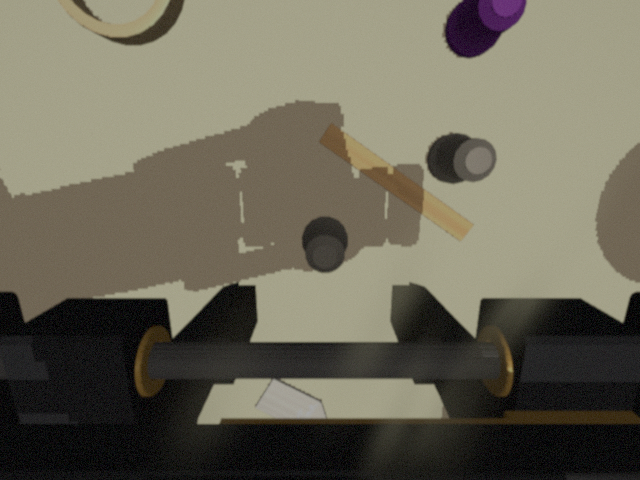

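```bash
python3 -m pendant '{"dp":[[0.15,0.65,5],[0.15,0.65,9],[0.15,0.65,11.5],[0.15,0.65,12.9],[0.15,0.65,12.9],[0.15,0.65,12.9],[0.15,0.65,12.9],[0.15,0.65,12.9],[0.15,0.65,12.9],[0.15,0.65,12.9]],"rot":[[0,0,0],[0,0,0],[0,0,0],[0,0,0],[0,0,0],[0,0,0],[0,0,0],[0,0,0],[0,0,0],[0,0,0]],"grip":[-0.4,-0.4,-0.4,-0.4,-0.4,1,1,1,1,1]}' 15
```

```text
clock: 2.3
eef_pos: [0.4717, 0.2553, 0.0223]
orientation: [-3.141, -0.001, 0.0]
force: [-1.5, -0.2, 4.7]
grip_width: 0.0297
```

```bash
python3 -m pendant '{"dp":[[0,0,-4],[0,0,-9],[0,0,-13],[0,0,-14],[0,0,-14],[0,0,-14],[0,0,-14],[0,0,-14]],"rot":[[0,0,0],[0,0,0],[0,0,0],[0,0,0],[0,0,0],[0,0,0],[0,0,0],[0,0,0]],"grip":[1,1,1,1,1,1,1,1]}' 15
python3 - <<'E'
from h import *
f=[]
for i in range(3): im=get_image('wrist'); f.append(state()['force'])
save(im,'w2.png'); print(np.array(f).round(2)); s=state();print(s['eef_pos'])
E
```

```text
clock: 3.1
eef_pos: [0.4712, 0.255, 0.1602]
orientation: [3.141, 0.003, -0.0]
force: [-1.5, 0.1, -2.1]
grip_width: 0.0296
[[ 0.85  0.32 -2.5 ]
 [-0.84 -0.04 -2.11]
 [ 0.21  0.03 -2.18]]
[0.47152744 0.25514238 0.16106142]
```

View pics/w2.png

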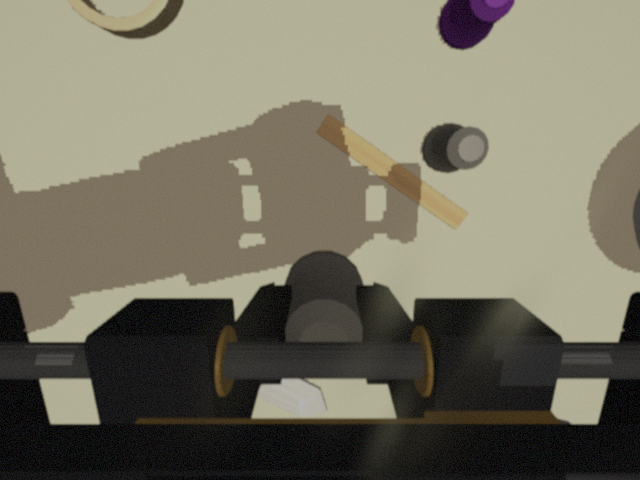

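```bash
python3 -m pendant '{"dp":[[4,4,-0.5],[8,8,-0.5],[12,12,-0.5],[16,16.5,-0.5],[17.43,18.6,-0.5],[17.43,18.6,0],[17.43,18.6,0],[17.43,18.6,2],[17.43,18.6,4],[17.43,18.6,5],[17.43,18.6,5],[17.43,18.6,5]],"rot":[[0,0,0],[0,0,0],[0,0,0],[0,0,0],[0,0,0],[0,0,0],[0,0,0],[0,0,0],[0,0,0],[0,0,0],[0,0,0],[0,0,0]],"grip":[1,1,1,1,1,1,1,1,1,1,1,1]}' 15
python3 - <<'E'
from h import *
s=state(); print(s['eef_pos'],s['force']); im=get_image('scene'); save(im,'s2.png')
T=cam(im);P=cloud(im,T)
c=(.6458,.0692);m=(np.hypot(P[...,0]-c[0],P[...,1]-c[1])<.06)&(P[...,2]>.065)&(P[...,2]<.092);q=P[m];print(((q.min(0)+q.max(0))/2).round(4),q.min(0),q.max(0))
cv2.imwrite('pics/s2.png',cv2.resize(im['pixels'][220:350,180:380,::-1],None,fx=4,fy=4))
E
```

```text
clock: 4.45
eef_pos: [0.646, 0.0699, 0.1126]
orientation: [-3.142, -0.001, 0.001]
force: [0.2, 0.5, -1.9]
grip_width: 0.0294
[0.64600421 0.06985184 0.11260432] [ 0.17458982  0.47860787 -1.86618908]
[0.648  0.0753 0.0823] [0.5984242  0.02973491 0.07271616] [0.697611   0.12090907 0.0917991 ]
```

View pics/s2.png

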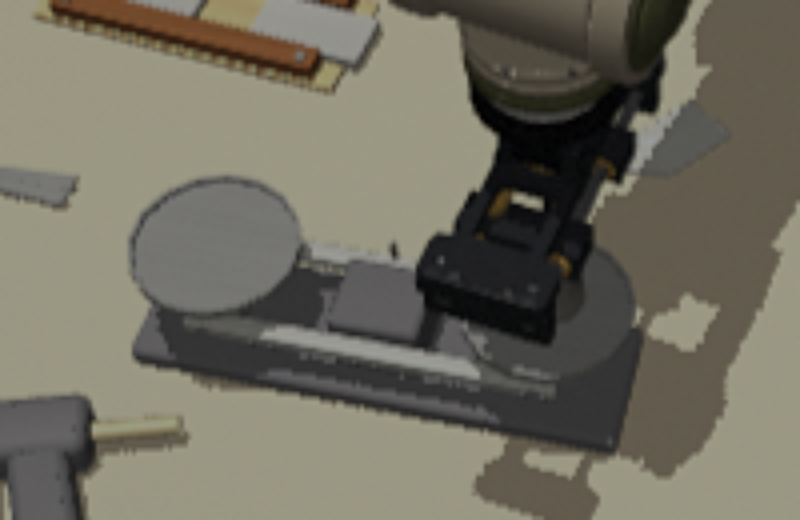

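The gripper is over the left pan, with the pommel's underside about 10 mm above it.

```bash
python3 -m pendant '{"dp":[[0,0,0.5],[0,0,1.0],[0,0,1.3],[0,0,1.5],[0,0,1.6],[0,0,1.7],[0,0,1.7],[0,0,1.7]],"rot":[[0,0,0],[0,0,0],[0,0,0],[0,0,0],[0,0,0],[0,0,0],[0,0,0],[0,0,0]],"grip":[1,1,1,1,1,1,1,1]}' 15
```

```text
clock: 5.3
eef_pos: [0.646, 0.0692, 0.0948]
orientation: [3.142, -0.0, -0.0]
force: [-1.5, 0.3, -1.8]
grip_width: 0.0293
```

```bash
python3 -m pendant '{"dp":[[0,0,0.1],[0,0,0.2],[0,0,0.2],[0,0,0.2]],"rot":[[0,0,0],[0,0,0],[0,0,0],[0,0,0]],"grip":[1,1,1,1]}' 15
python3 - <<'E'
from h import *
im=get_image('top');T=cam(im);P=cloud(im,T);c=(.6715,-.1294)
m=(np.hypot(P[...,0]-c[0],P[...,1]-c[1])<.035);print('right pan z',np.median(P[m][:,2]))
c=(.6458,.0692);m=(abs(np.hypot(P[...,0]-c[0],P[...,1]-c[1])-.04)<.006);print('left pan z',np.percentile(P[m][:,2],[10,25,50]))
print(state()['force'])
E
```

```text
clock: 5.7
eef_pos: [0.6459, 0.0692, 0.0927]
orientation: [-3.142, 0.0, 0.0]
force: [-0.5, -0.2, -2.8]
grip_width: 0.0295
right pan z 0.08890061711995678
left pan z [0.28932132 0.35082295 0.368862  ]
[-1.04535577  0.24152484 -2.2110411 ]
```

```bash
python3 -m pendant '{"dp":[[0,0,0],[0,0,0],[0,0,0],[0,0,0],[0,0,0],[0,0,-2],[0,0,-6],[0,0,-9],[0,0,-9],[0,0,-9]],"rot":[[0,0,0],[0,0,0],[0,0,0],[0,0,0],[0,0,0],[0,0,0],[0,0,0],[0,0,0],[0,0,0],[0,0,0]],"grip":[0,-0.4,-0.4,-0.4,-0.4,-0.4,-0.4,-0.4,-0.4,-0.4]}' 15
python3 - <<'E'
from h import *
f=[]
for i in range(4): s=state(); im=get_image('wrist'); f.append(s['force'])
print(np.array(f).round(2)); T=cam(im,s); P=cloud(im,T); save(im,'w3.png')
c=(.6459,.0692);m=(np.hypot(P[...,0]-c[0],P[...,1]-c[1])<.025)&(P[...,2]>.09)&(P[...,2]<.15);q=P[m];print(s['eef_pos'],len(q),q.min(0),q.max(0),((q.min(0)+q.max(0))/2))
E
```

```text
clock: 6.75
eef_pos: [0.6459, 0.0692, 0.1828]
orientation: [3.142, -0.001, -0.0]
force: [-0.9, -0.3, 0.3]
grip_width: 0.0615
[[-0.93 -0.32  0.3 ]
 [-0.89 -0.04 -0.54]
 [ 0.12  0.03 -0.76]
 [-0.46  0.96 -0.03]]
[0.64541648 0.06920501 0.181224  ] 2075 [0.63243111 0.05452273 0.09002161] [0.66172442 0.08415676 0.12943238] [0.64707777 0.06933975 0.10972699]
```

View pics/w3.png

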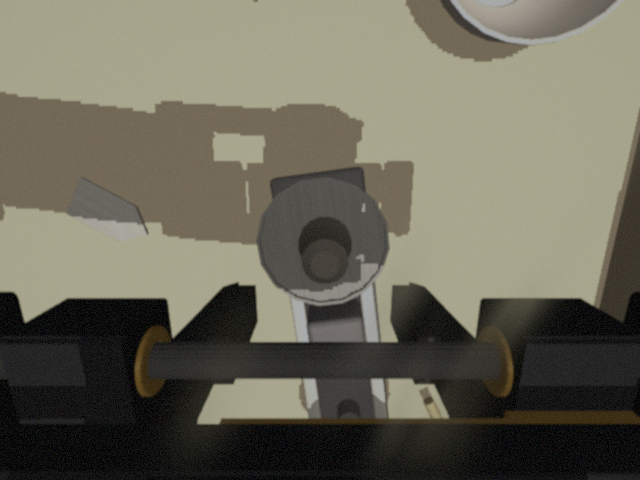

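```bash
python3 - <<'E'
from h import *
im=dict(np.load('/tmp/top.npz')); T=cam(im); P=cloud(im,T)
q=P[100:170,205:275].reshape(-1,3); q=q[q[:,2]>.02]; print(q.min(0),q.max(0))
E
python3 -m pendant '{"dp":[[-2,-5,-1],[-4,-10,-1],[-6,-15,-1],[-7.1,-20,0],[-7.1,-25.48,2],[-7.1,-25.48,2],[-7.1,-25.48,2],[-7.1,-25.48,4],[-7.1,-25.48,4],[-7.1,-25.48,4]],"rot":[[0,0,0],[0,0,0],[0,0,0],[0,0,0],[0,0,0],[0,0,0],[0,0,0],[0,0,0],[0,0,0],[0,0,0]],"grip":[-0.4,-0.4,-0.4,-0.4,-0.4,-0.4,-0.4,-0.4,-0.4,-0.4]}' 15
python3 - <<'E'
from h import *
s=state(); im=get_image('wrist'); T=cam(im,s); save(im,'w4.png')
P=cloud(im,T); print(s['eef_pos'],s['force'])
for c in ((.573,.325),):
    m=(np.hypot(P[...,0]-c[0],P[...,1]-c[1])<.03)&(P[...,2]>.02)&(P[...,2]<.07)
    q=P[m]; print(len(q),q.min(0).round(4),q.max(0).round(4),((q.min(0)+q.max(0))/2).round(4))
E
```

```text
[0.26757238 0.05896295 0.02004046] [0.89405313 0.38356753 1.50991418]
clock: 7.95
eef_pos: [0.5752, 0.323, 0.1429]
orientation: [3.141, 0.001, -0.001]
force: [-0.2, -0.4, 0.2]
grip_width: 0.0617
[0.57522627 0.3229596  0.14290999] [-0.17326051 -0.37248647  0.20370285]
1573 [0.5602 0.3088 0.0201] [0.59   0.3391 0.0589] [0.5751 0.3239 0.0395]
```

View pics/w4.png

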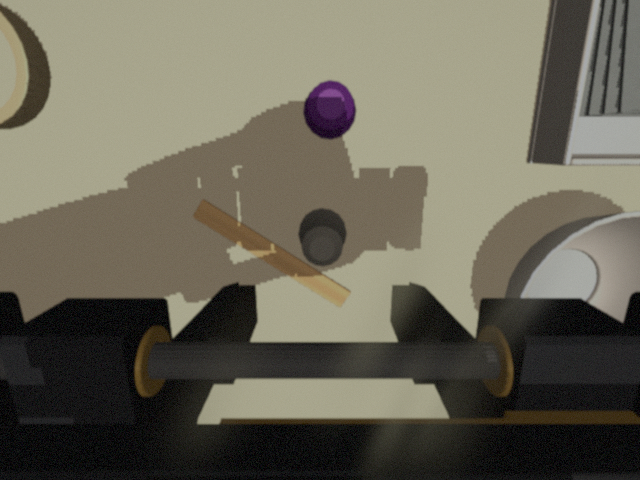

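Pommel A is at about (322,240) and the purple decoy at (330,110), well clear. I'll check the bowl's edge before going down.

Run:
```python
from h import *
s=state(); im=get_image('wrist'); T=cam(im,s); P=cloud(im,T)
q=P[180:300,480:640].reshape(-1,3); q=q[(q[:,2]>.015)&(q[:,2]<.2)]
print(q.min(0),q.max(0)); 
for z in (.03,.05,.07,.09): 
    r=q[abs(q[:,2]-z)<.006]; 
    if len(r): print(z,r[:,0].min(), r[r[:,0].argmin()])
```

```text
[0.71070962 0.26669647 0.01500012] [0.83708771 0.35332347 0.07258745]
0.03 0.7234121477382277 [0.72341215 0.29783788 0.03525014]
0.05 0.7145489216294693 [0.71454892 0.285926   0.05407364]
0.07 0.7107096163245556 [0.71070962 0.29360086 0.07119842]
```

```bash
python3 -m pendant '{"dp":[[0,-0.05,4],[0,-0.05,8],[0,-0.05,11],[0,-0.05,12.05],[0,-0.05,12.05],[0,-0.05,12.05],[0,-0.05,12.05],[0,-0.05,12.05],[0,-0.05,12.05],[0,-0.05,12.05]],"rot":[[0,0,0],[0,0,0],[0,0,0],[0,0,0],[0,0,0],[0,0,0],[0,0,0],[0,0,0],[0,0,0],[0,0,0]],"grip":[-0.4,-0.4,-0.4,-0.4,-0.4,1,1,1,1,1]}' 15
python3 -m pendant '{"dp":[[0,0,-4],[0,0,-9],[0,0,-13],[0,0,-16],[0,0,-16],[0,0,-16],[0,0,-16],[0,0,-16]],"rot":[[0,0,0],[0,0,0],[0,0,0],[0,0,0],[0,0,0],[0,0,0],[0,0,0],[0,0,0]],"grip":[1,1,1,1,1,1,1,1]}' 15
python3 - <<'E'
from h import *
f=[]
for i in range(4): im=get_image('wrist'); f.append(state()['force'])
save(im,'w5.png'); print(np.array(f).round(2)); s=state();print(s['eef_pos'])
E
```

```text
clock: 9.05
eef_pos: [0.575, 0.3246, 0.023]
orientation: [-3.141, -0.001, 0.0]
force: [-2.5, 0.7, 4.5]
grip_width: 0.0289
clock: 9.85
eef_pos: [0.5743, 0.3243, 0.1799]
orientation: [3.14, 0.004, -0.0]
force: [-0.7, 0.1, -3.2]
grip_width: 0.0294
[[-0.09 -0.3  -3.05]
 [ 0.46  0.08 -4.19]
 [-0.4  -0.3  -3.58]
 [-0.02 -0.21 -3.65]]
[0.57484933 0.32444593 0.18151324]
```

View pics/w5.png

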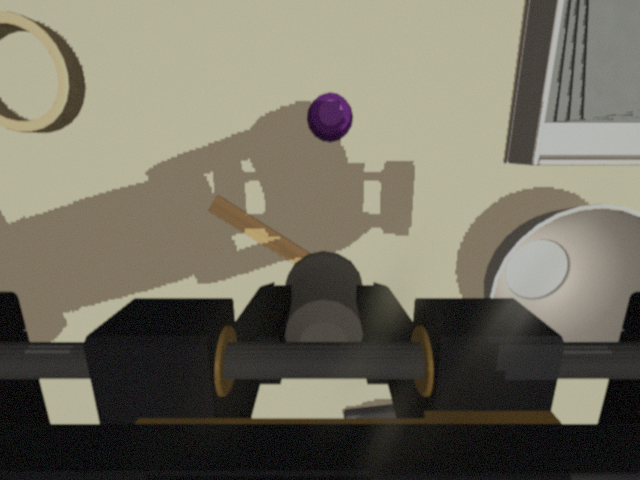

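```bash
python3 -m pendant '{"dp":[[2,4,-3],[3,8,-4],[4,12,-4],[5,16,-4],[6,20,-4],[7,24,-4],[8,28,-4],[8.5,32,-4],[9,36,-4],[9.5,40,-4],[9.67,43,-4],[9.67,45.39,-4],[9.67,45.39,-2],[9.67,45.39,1],[9.67,45.39,4],[9.67,45.39,5.5],[9.67,45.39,5.5],[9.67,45.39,5.5]],"rot":[[0,0,0],[0,0,0],[0,0,0],[0,0,0],[0,0,0],[0,0,0],[0,0,0],[0,0,0],[0,0,0],[0,0,0],[0,0,0],[0,0,0],[0,0,0],[0,0,0],[0,0,0],[0,0,0],[0,0,0],[0,0,0]],"grip":[1,1,1,1,1,1,1,1,1,1,1,1,1,1,1,1,1,1]}' 15
```

```text
clock: 11.85
eef_pos: [0.672, -0.1295, 0.1278]
orientation: [3.141, -0.001, -0.0]
force: [-0.5, -0.3, -3.4]
grip_width: 0.0294
```

```bash
python3 -m pendant '{"dp":[[0,0,0.6],[0,0,1.2],[0,0,1.5],[0,0,1.7],[0,0,1.9],[0,0,2.1],[0,0,2.3],[0,0,2.5],[0,0,2.7],[0,0,2.9],[0,0,3.1],[0,0,3.3],[0,0,3.4],[0,0,3.4],[0,0,3.4]],"rot":[[0,0,0],[0,0,0],[0,0,0],[0,0,0],[0,0,0],[0,0,0],[0,0,0],[0,0,0],[0,0,0],[0,0,0],[0,0,0],[0,0,0],[0,0,0],[0,0,0],[0,0,0]],"grip":[1,1,1,1,1,1,1,1,1,1,1,1,1,1,1]}' 15
python3 - <<'E'
from h import *
print(state()['force'])
im=get_image('scene');save(im,'s3.png')
cv2.imwrite('pics/s3.png',cv2.resize(im['pixels'][220:350,180:380,::-1],None,fx=4,fy=4))
E
```

```text
clock: 13.35
eef_pos: [0.6717, -0.1294, 0.0933]
orientation: [3.142, -0.0, -0.0]
force: [-1.2, 0.5, -1.3]
grip_width: 0.0296
[-1.16113731  0.51094507 -1.27889803]
```

View pics/s3.png

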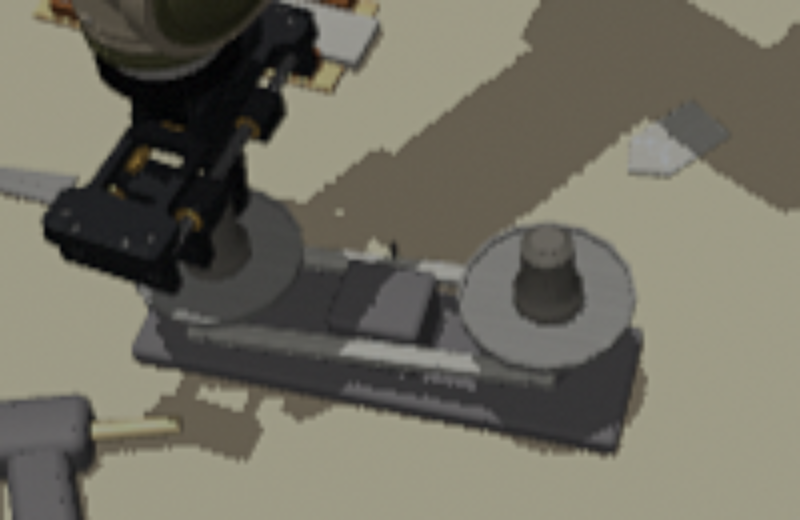

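Lowered, the held pommel now pulls only about 1.3 N, because pommel B's weight offsets part of it. I'll release it.

```bash
python3 -m pendant '{"dp":[[0,0,0],[0,0,0],[0,0,0],[0,0,0],[0,0,0],[0,0,0],[0,0,0],[0,0,-2],[0,0,-6],[0,0,-9],[0,0,-9],[0,0,-9],[0,0,-9]],"rot":[[0,0,0],[0,0,0],[0,0,0],[0,0,0],[0,0,0],[0,0,0],[0,0,0],[0,0,0],[0,0,0],[0,0,0],[0,0,0],[0,0,0],[0,0,0]],"grip":[0,-0.4,-0.4,-0.4,-0.4,-0.4,-0.4,-0.4,-0.4,-0.4,-0.4,-0.4,-0.4]}' 15
python3 - <<'E'
from h import *
s=state(); im=get_image('wrist'); T=cam(im,s); P=cloud(im,T); save(im,'w6.png')
c=(.6715,-.1294);m=(np.hypot(P[...,0]-c[0],P[...,1]-c[1])<.025)&(P[...,2]>.09)&(P[...,2]<.15);q=P[m];print(s['eef_pos'],len(q),q.min(0),q.max(0),((q.min(0)+q.max(0))/2))
im=get_image('scene');cv2.imwrite('pics/s4.png',cv2.resize(im['pixels'][220:350,180:380,::-1],None,fx=4,fy=4))
P=cloud(im,cam(im))
for n,c in (('L',(.6458,.0692)),('R',(.6715,-.1294))):
    d=np.hypot(P[...,0]-c[0],P[...,1]-c[1]);print(n,np.median(P[(d>.03)&(d<.044)&(P[...,2]<.1)&(P[...,2]>.06)][:,2]))
im=get_image('top');save(im,'t4.png')
P=cloud(im,cam(im))
for n,c in (('L',(.6458,.0692)),('R',(.6715,-.1294))):
    d=np.hypot(P[...,0]-c[0],P[...,1]-c[1]);print(n,np.median(P[(d>.03)&(d<.044)&(P[...,2]<.1)&(P[...,2]>.06)][:,2]))
E
```

```text
clock: 14.7
eef_pos: [0.6711, -0.1292, 0.1817]
orientation: [-3.141, 0.003, -0.0]
force: [-0.1, -0.1, -0.1]
grip_width: 0.0618
[ 0.67111453 -0.12921816  0.18171065] 2072 [ 0.65785018 -0.14449943  0.09003472] [ 0.6876702  -0.11467949  0.12863171] [ 0.67276019 -0.12958946  0.10933322]
L 0.0885311464858104
R 0.06848491646329008
L 0.0893928646548724
R nan
  return _methods._mean(a, axis=axis, dtype=dtype,
  ret = ret.dtype.type(ret / rcount)
```

View pics/s4.png

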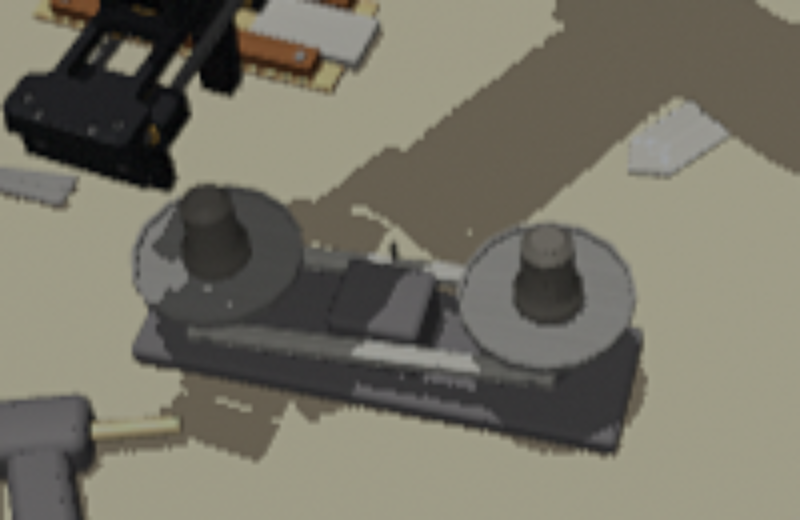

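View pics/w6.png

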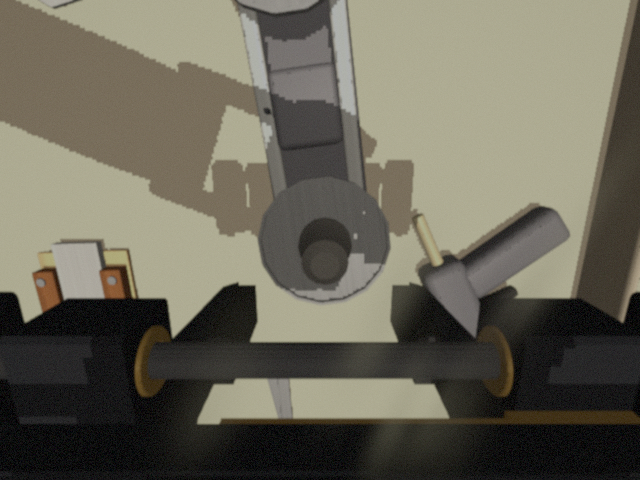

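The beam has settled with the right pan down (0.069 m) and the left up (0.089 m). So the right pommel, A, is the heavier, which agrees with the wrist force of 3.6 N against 2.0 N. Both stand upright and centred. I'll take A off slowly so the other pan comes down gently.

```bash
python3 -m pendant '{"dp":[[0.1,0,4],[0.1,0,7],[0.1,0,9],[0.1,0,9],[0.1,0,9],[0.1,0,9],[0.1,0,9],[0.1,0,9],[0.1,0,9],[0.1,0,9]],"rot":[[0,0,0],[0,0,0],[0,0,0],[0,0,0],[0,0,0],[0,0,0],[0,0,0],[0,0,0],[0,0,0],[0,0,0]],"grip":[-0.4,-0.4,-0.4,-0.4,1,1,1,1,1,1]}' 15
python3 -m pendant '{"dp":[[0,0,-0.1],[0,0,-0.3],[0,0,-0.5],[0,0,-0.7],[0,0,-0.9],[0,0,-1.1],[0,0,-1.3],[0,0,-1.5],[0,0,-1.7],[0,0,-1.8],[0,0,-1.9],[0,0,-2.0],[0,0,-2.1],[0,0,-2.2],[0,0,-2.4],[0,0,-2.6],[0,0,-3.0],[0,0,-5],[0,0,-9],[0,0,-9]],"rot":[[0,0,0],[0,0,0],[0,0,0],[0,0,0],[0,0,0],[0,0,0],[0,0,0],[0,0,0],[0,0,0],[0,0,0],[0,0,0],[0,0,0],[0,0,0],[0,0,0],[0,0,0],[0,0,0],[0,0,0],[0,0,0],[0,0,0],[0,0,0]],"grip":[1,1,1,1,1,1,1,1,1,1,1,1,1,1,1,1,1,1,1,1]}' 15
python3 - <<'E'
from h import *
s=state(); im=get_image('wrist'); save(im,'w7.png');print(s['eef_pos'],s['force'])
im=get_image('scene');save(im,'s5.png')
cv2.imwrite('pics/s5.png',cv2.resize(im['pixels'][150:350,130:380,::-1],None,fx=3,fy=3))
E
```

```text
clock: 15.85
eef_pos: [0.6727, -0.1295, 0.0941]
orientation: [3.141, -0.001, 0.0]
force: [-2.3, 0.7, 5.0]
grip_width: 0.0294
clock: 17.85
eef_pos: [0.6745, -0.13, 0.1893]
orientation: [3.138, -0.01, 0.0]
force: [1.6, 0.4, -3.4]
grip_width: 0.0296
[ 0.67445778 -0.12996045  0.18932356] [ 1.57294992  0.41898214 -3.37513046]
```

View pics/s5.png

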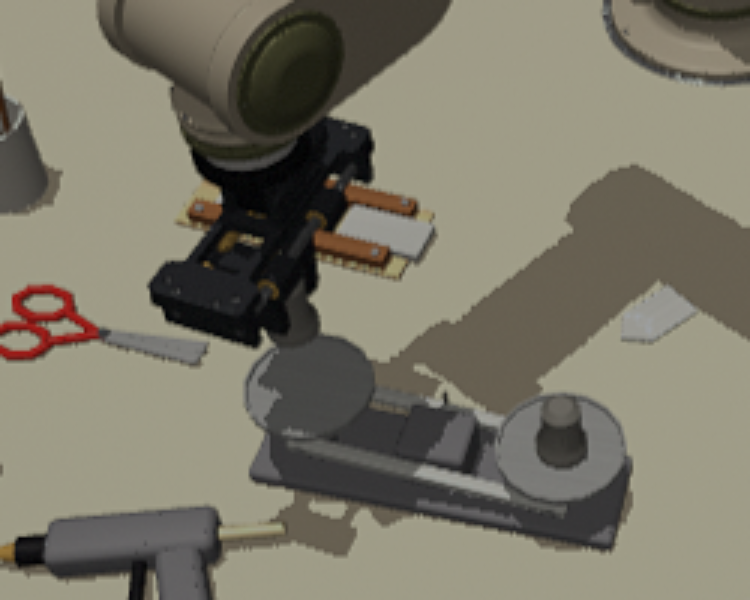

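View pics/w7.png

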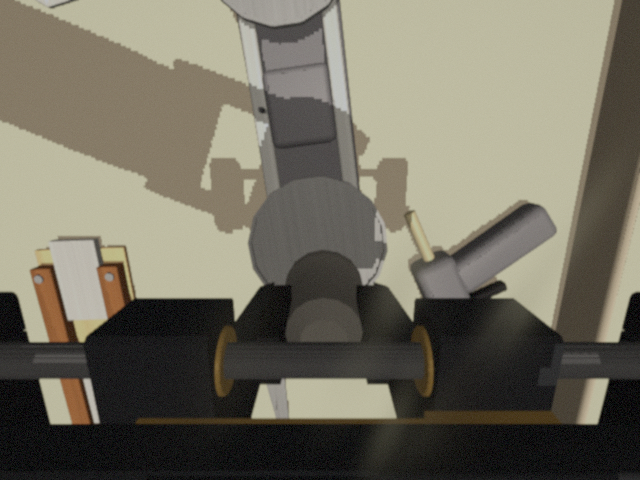

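```bash
python3 -m pendant '{"dp":[[-4,3.5,0],[-8,7,0],[-12,10,0],[-16,13.5,0],[-20,17,0],[-23.5,20,0],[-23.5,20,0],[-23.5,20,0],[-23.5,20,0],[-23.5,20,0],[-23.5,20,0]],"rot":[[0,0,0],[0,0,0],[0,0,0],[0,0,0],[0,0,0],[0,0,0],[0,0,0],[0,0,0],[0,0,0],[0,0,0],[0,0,0]],"grip":[1,1,1,1,1,1,1,1,1,1,1]}' 15
python3 - <<'E'
from h import *
s=state(); im=get_image('wrist'); save(im,'w8.png');print(s['eef_pos'],s['orientation'],s['force'])
np.savez('/tmp/w8.npz',**im,eef_pos=s['eef_pos'],orientation=s['orientation'])
E
```

```text
clock: 19.05
eef_pos: [0.4385, -0.3284, 0.183]
orientation: [-3.141, 0.0, 0.002]
force: [-0.7, -0.1, -3.6]
grip_width: 0.0297
[ 0.43846621 -0.32843141  0.18298436] [-3.14121266e+00  1.72948337e-04  1.89818376e-03] [-0.66511815 -0.08318136 -3.5905649 ]
```

View pics/w8.png

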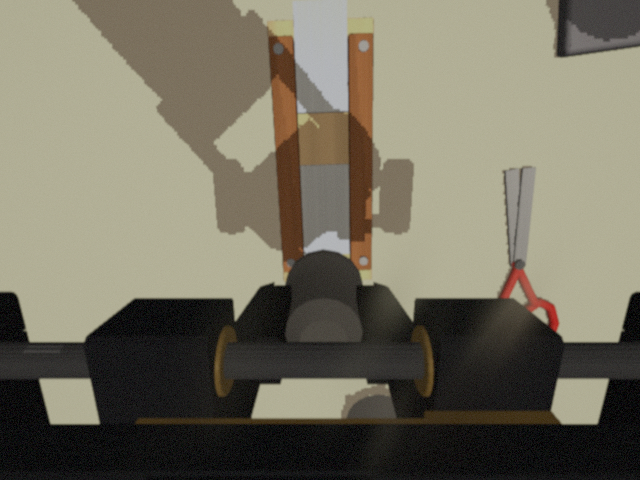

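Run:
```python
from h import *
d=dict(np.load('/tmp/w8.npz')); im={k:d[k] for k in('pixels','range_z','K','hand_eye')}; T=cam(im,d)
hsv=cv2.cvtColor(im['pixels'],cv2.COLOR_RGB2HSV)
S=hsv[...,1].astype(int)
col=S[95:180,310:340].mean(1).round().astype(int); print(dict(zip(range(95,180),col)))
for v in (60,90,140,190,220):
    r=im['pixels'][v,285:360].astype(int); red=((hsv[v,265:385,0]<13)&(hsv[v,265:385,1]>120)); x=np.where(red)[0]+265
    g=np.where(np.diff(x)>10)[0]
    a,b=x[g[0]],x[g[0]+1]
    A=onplane(im,T,[(a+.5,v),(b-.5,v),(x[0]-.5,v),(x[-1]+.5,v)],.02); print(v,x[0],a,b,x[-1],A[:,:2].round(4).tolist(),'mid',A[:2,:2].mean(0).round(4),A[2:,:2].mean(0).round(4))
```

```text
{95: np.int64(12), 96: np.int64(12), 97: np.int64(13), 98: np.int64(13), 99: np.int64(13), 100: np.int64(14), 101: np.int64(15), 102: np.int64(16), 103: np.int64(14), 104: np.int64(15), 105: np.int64(16), 106: np.int64(17), 107: np.int64(17), 108: np.int64(17), 109: np.int64(17), 110: np.int64(20), 111: np.int64(27), 112: np.int64(60), 113: np.int64(99), 114: np.int64(110), 115: np.int64(112), 116: np.int64(111), 117: np.int64(110), 118: np.int64(109), 119: np.int64(109), 120: np.int64(107), 121: np.int64(108), 122: np.int64(109), 123: np.int64(109), 124: np.int64(109), 125: np.int64(108), 126: np.int64(110), 127: np.int64(110), 128: np.int64(111), 129: np.int64(111), 130: np.int64(111), 131: np.int64(112), 132: np.int64(111), 133: np.int64(112), 134: np.int64(112), 135: np.int64(112), 136: np.int64(112), 137: np.int64(112), 138: np.int64(112), 139: np.int64(112), 140: np.int64(111), 141: np.int64(112), 142: np.int64(111), 143: np.int64(113), 144: np.int64(112), 145: np.int64(111), 146: np.int64(112), 147: np.int64(112), 148: np.int64(112), 149: np.int64(111), 150: np.int64(113), 151
[... 541 characters left out ...]
 179: np.int64(22)}
60 271 287 353 363 [[0.41, -0.1909], [0.4626, -0.1907], [0.3963, -0.1909], [0.4715, -0.1907]] mid [ 0.4363 -0.1908] [ 0.4339 -0.1908]
90 276 277 289 369 [[0.4012, -0.2134], [0.4103, -0.2133], [0.3996, -0.2134], [0.4773, -0.2131]] mid [ 0.4058 -0.2133] [ 0.4384 -0.2132]
140 278 296 354 370 [[0.4162, -0.2529], [0.4651, -0.2527], [0.3999, -0.2529], [0.4796, -0.2527]] mid [ 0.4406 -0.2528] [ 0.4398 -0.2528]
190 279 296 350 371 [[0.4155, -0.2955], [0.4626, -0.2953], [0.3995, -0.2955], [0.4822, -0.2953]] mid [ 0.439  -0.2954] [ 0.4408 -0.2954]
220 284 301 350 370 [[0.4195, -0.3226], [0.4633, -0.3225], [0.4031, -0.3227], [0.4824, -0.3225]] mid [ 0.4414 -0.3226] [ 0.4428 -0.3226]
```

Run:
```python
from h import *
d=dict(np.load('/tmp/w8.npz')); im={k:d[k] for k in('pixels','range_z','K','hand_eye')}; T=cam(im,d)
print('nest edges', onplane(im,T,[(325,112.2),(325,164.2)],.014).round(4))
p=im['pixels'].astype(int)
for v in (45,80,105,180,210,235):
    print(v,[tuple(p[v,u]) for u in range(292,304)]);print('   ',[tuple(p[v,u]) for u in range(342,354)])
cv2.imwrite('pics/w8z.png',cv2.resize(im['pixels'][0:290,250:400,::-1],None,fx=4,fy=2.06))
```

```text
nest edges [[ 0.4406 -0.2299  0.014 ]
 [ 0.4408 -0.2733  0.014 ]]
45 [(np.int64(115), np.int64(79), np.int64(47)), (np.int64(102), np.int64(83), np.int64(78)), (np.int64(134), np.int64(133), np.int64(134)), (np.int64(167), np.int64(170), np.int64(173)), (np.int64(177), np.int64(179), np.int64(182)), (np.int64(179), np.int64(180), np.int64(182)), (np.int64(177), np.int64(179), np.int64(182)), (np.int64(178), np.int64(180), np.int64(180)), (np.int64(178), np.int64(181), np.int64(179)), (np.int64(178), np.int64(179), np.int64(179)), (np.int64(177), np.int64(179), np.int64(179)), (np.int64(179), np.int64(180), np.int64(181))]
    [(np.int64(177), np.int64(178), np.int64(181)), (np.int64(176), np.int64(179), np.int64(180)), (np.int64(178), np.int64(181), np.int64(183)), (np.int64(177), np.int64(178), np.int64(180)), (np.int64(166), np.int64(167), np.int64(167)), (np.int64(134), np.int64(134), np.int64(134)), (np.int64(97), np.int64(79), np.int64(73)), (np.int64(114), np.int64(74), np.int64(43)), (np.int64(135), np.int64(88), np.int64(51)), (np.int64(139), np.int64(90), np.int64(56)), (np.
[... 4886 characters left out ...]
 np.int64(29)), (np.int64(78), np.int64(50), np.int64(25)), (np.int64(76), np.int64(55), np.int64(42)), (np.int64(95), np.int64(85), np.int64(74))]
    [(np.int64(117), np.int64(114), np.int64(107)), (np.int64(115), np.int64(112), np.int64(104)), (np.int64(118), np.int64(115), np.int64(108)), (np.int64(116), np.int64(112), np.int64(106)), (np.int64(117), np.int64(114), np.int64(107)), (np.int64(117), np.int64(113), np.int64(106)), (np.int64(108), np.int64(105), np.int64(97)), (np.int64(93), np.int64(85), np.int64(77)), (np.int64(76), np.int64(58), np.int64(42)), (np.int64(79), np.int64(49), np.int64(26)), (np.int64(85), np.int64(48), np.int64(27)), (np.int64(87), np.int64(56), np.int64(26))]
```

Run:
```python
from h import *
d=dict(np.load('/tmp/w8.npz')); im={k:d[k] for k in('pixels','range_z','K','hand_eye')}; T=cam(im,d)
for v,a,b in ((45,293.7,347.6),(80,295,348),(105,296.5,348.3),(180,299.8,348.8),(210,301,349),(235,302.5,349.3)):
    A=onplane(im,T,[(a,v),(b,v)],.014); print(A[:,:2].mean(0).round(4),(A[1,0]-A[0,0]).round(4))
```

```text
[ 0.4368 -0.1784] 0.044
[ 0.4375 -0.2046] 0.0443
[ 0.4383 -0.2241] 0.0441
[ 0.4402 -0.2872] 0.0441
[ 0.4409 -0.3144] 0.0442
[ 0.4419 -0.3381] 0.044
```

```bash
python3 -m pendant '{"dp":[[-0.2,-4,0],[-0.2,-8,0],[-0.2,-12.34,0],[-0.2,-12.34,3],[-0.2,-12.34,6],[-0.2,-12.34,9],[-0.2,-12.34,12],[-0.2,-12.34,13.1],[-0.2,-12.34,13.1],[-0.2,-12.34,13.1],[-0.2,-12.34,13.1]],"rot":[[0,0,0],[0,0,0],[0,0,0],[0,0,0],[0,0,0],[0,0,0],[0,0,0],[0,0,0],[0,0,0],[0,0,0],[0,0,0]],"grip":[1,1,1,1,1,1,1,1,1,1,1]}' 15
python3 - <<'E'
from h import *
s=state();print(s['eef_pos'],s['force']); im=get_image('scene'); im2=get_image('wrist'); save(im2,'w9.png')
cv2.imwrite('pics/s6.png',cv2.resize(im['pixels'][150:270,160:310,::-1],None,fx=5,fy=5))
E
```

```text
clock: 20.2
eef_pos: [0.4363, -0.2064, 0.0535]
orientation: [3.14, -0.002, 0.0]
force: [0.1, 0.3, -3.2]
grip_width: 0.0296
[ 0.43633213 -0.20642311  0.05354664] [ 0.09541159  0.27520451 -3.24084785]
```

View pics/s6.png

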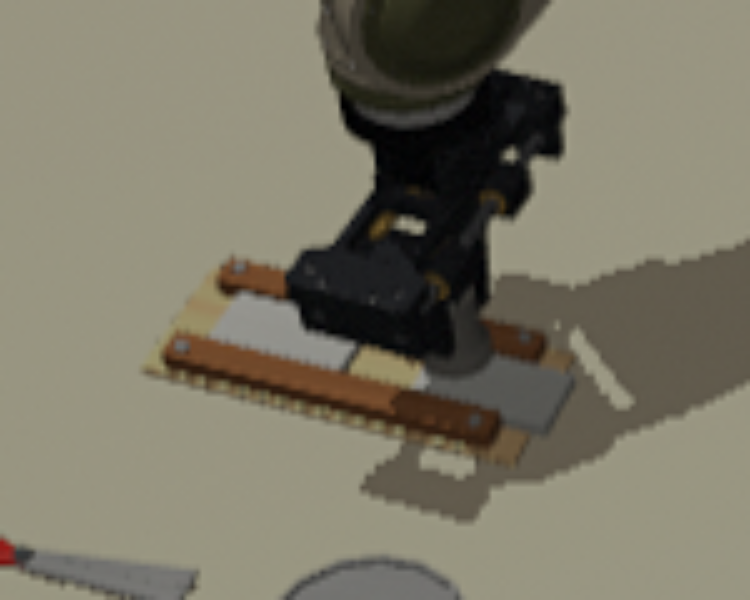

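View pics/w9.png

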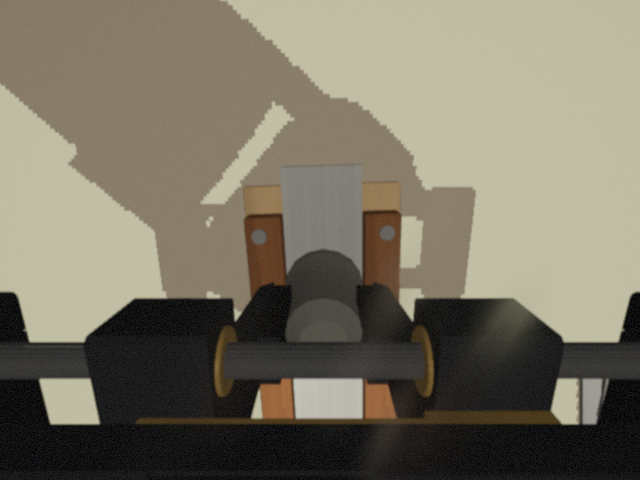

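```bash
python3 -m pendant '{"dp":[[0,0,0.5],[0,0,0.9],[0,0,1.2],[0,0,1.4],[0,0,1.5],[0,0,1.55],[0,0,1.55],[0,0,1.55]],"rot":[[0,0,0],[0,0,0],[0,0,0],[0,0,0],[0,0,0],[0,0,0],[0,0,0],[0,0,0]],"grip":[1,1,1,1,1,1,1,1]}' 8
```

```text
clock: 21.1
eef_pos: [0.4356, -0.2059, 0.0375]
orientation: [3.141, -0.0, 0.0]
force: [-3.2, 2.8, 8.6]
grip_width: 0.0297
```

```bash
python3 -m pendant '{"dp":[[0,0,-0.05],[0,0,-0.05]],"rot":[[0,0,0],[0,0,0]],"grip":[1,1]}' 8
python3 - <<'E'
from h import *
f=[]
for i in range(4): im=get_image('wrist'); s=state(); f.append(np.r_[s['force'],s['eef_pos']])
save(im,'w10.png'); print(np.array(f).round(4))
E
```

```text
clock: 21.3
eef_pos: [0.4356, -0.2059, 0.0375]
orientation: [-3.142, -0.0, -0.0]
force: [-1.2, 2.3, 5.2]
grip_width: 0.0293
[[-1.8818  2.0357  5.7133  0.4356 -0.2059  0.0375]
 [-1.8627  1.9791  5.5429  0.4356 -0.2059  0.0375]
 [-2.5719  3.276   6.0534  0.4356 -0.2059  0.0375]
 [-1.0428  2.2694  5.2193  0.4356 -0.2059  0.0375]]
```

View pics/w10.png

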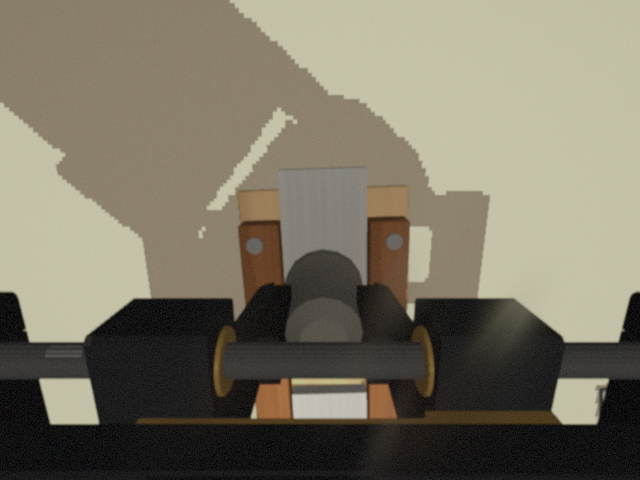

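```bash
python3 -m pendant '{"dp":[[0,0,-0.05],[0,0.3,-0.05],[0.03,0.8,-0.05],[0.05,1.4,-0.05],[0.07,2.0,-0.05],[0.09,2.6,-0.05],[0.11,3.2,-0.05],[0.13,3.7,-0.05],[0.14,4.1,-0.05],[0.14,4.1,-0.05],[0.14,4.1,-0.05]],"rot":[[0,0,0],[0,0,0],[0,0,0],[0,0,0],[0,0,0],[0,0,0],[0,0,0],[0,0,0],[0,0,0],[0,0,0],[0,0,0]],"grip":[1,1,1,1,1,1,1,1,1,1,1]}' 8
```

```text
clock: 22.6
eef_pos: [0.437, -0.2469, 0.0377]
orientation: [-3.141, 0.0, -0.0]
force: [-0.0, 0.2, -3.4]
grip_width: 0.0297
```

```bash
python3 -m pendant '{"dp":[[0,0.2,0],[0,0.4,0],[0,0.47,0.1],[0,0.47,0.2],[0,0.47,0.3],[0,0.47,0.3],[0,0.47,0.3]],"rot":[[0,0,0],[0,0,0],[0,0,0],[0,0,0],[0,0,0],[0,0,0],[0,0,0]],"grip":[1,1,1,1,1,1,1]}' 8
```

```text
clock: 23.3
eef_pos: [0.437, -0.2516, 0.0347]
orientation: [-3.142, 0.0, 0.0]
force: [-0.1, 0.7, -3.5]
grip_width: 0.0295
```

It's entering the nest with no resistance, so I'll keep lowering.

```bash
python3 -m pendant '{"dp":[[0,0,0.15],[0,0,0.3],[0,0,0.4],[0,0,0.48],[0,0,0.48],[0,0,0.48]],"rot":[[0,0,0],[0,0,0],[0,0,0],[0,0,0],[0,0,0],[0,0,0]],"grip":[1,1,1,1,1,1]}' 8
```

```text
clock: 23.9
eef_pos: [0.4376, -0.2528, 0.031]
orientation: [3.139, -0.002, 0.0]
force: [-1.6, -3.6, 7.7]
grip_width: 0.0298
```

```bash
python3 -m pendant '{"dp":[[0,0.1,-0.05],[0,0.1,0],[0,0.15,0],[0,0.15,0]],"rot":[[0,0,0],[0,0,0],[0,0,0],[0,0,0]],"grip":[1,1,1,1]}' 8
```

```text
clock: 24.3
eef_pos: [0.4374, -0.2533, 0.0308]
orientation: [3.141, -0.001, -0.0]
force: [-0.8, 1.6, 10.4]
grip_width: 0.0295
```

```bash
python3 -m pendant '{"dp":[[0,-0.05,-0.05],[0,-0.05,-0.05],[0,-0.05,-0.05],[0,-0.05,-0.05],[0,-0.05,-0.05],[0,-0.05,-0.05],[0,-0.05,-4],[0,-0.05,-9],[0,-0.05,-11],[0,-0.05,-11],[0,-0.05,-11]],"rot":[[0,0,0],[0,0,0],[0,0,0],[0,0,0],[0,0,0],[0,0,0],[0,0,0],[0,0,0],[0,0,0],[0,0,0],[0,0,0]],"grip":[1,0.2,-0.1,-0.3,-0.4,-0.4,-0.4,-0.4,-0.4,-0.4,-0.4]}' 5
python3 - <<'E'
from h import *
s=state(); im=get_image('wrist'); T=cam(im,s); P=cloud(im,T); save(im,'w11.png'); print(s['eef_pos'],s['force'])
c=(.4375,-.2525);d=np.hypot(P[...,0]-c[0],P[...,1]-c[1])
q=P[(d<.02)&(P[...,2]>.04)]; print('top z',q[:,2].max(),np.percentile(q[:,2],[90,95,99]),q.min(0),q.max(0))
for n,yy in (('slab+',-.2),('slab-',-.295)):
    m=(abs(P[...,0]-.4385)<.015)&(abs(P[...,1]-yy)<.012); print(n,np.median(P[m][:,2]))
E
```

```text
clock: 25.4
eef_pos: [0.4368, -0.2524, 0.1394]
orientation: [-3.141, 0.0, -0.0]
force: [0.1, 0.4, -0.1]
grip_width: 0.0617
[ 0.43676268 -0.25243757  0.13936481] [ 0.07576786  0.4456408  -0.1031571 ]
top z 0.2327450523339821 [0.23080371 0.23127691 0.23188497] [ 0.42367991 -0.27186299  0.04014559] [ 0.45355731 -0.23258421  0.23274505]
slab+ 0.014888649971874446
slab- 0.014939335792517938
```

View pics/w11.png

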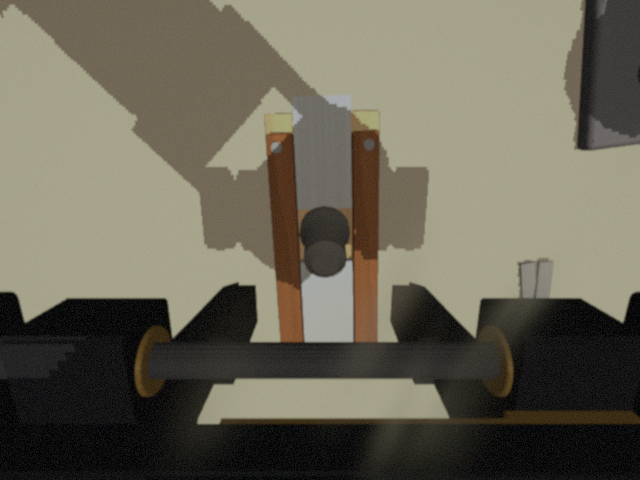

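Run:
```python
from h import *
s=state(); im=get_image('wrist'); T=cam(im,s); P=cloud(im,T)
cv2.imwrite('pics/w11z.png',cv2.resize(im['pixels'][190:290,270:380,::-1],None,fx=6,fy=6,interpolation=cv2.INTER_CUBIC))
d=np.hypot(P[...,0]-.4375,P[...,1]+.2525)
q=P[(d<.02)&(P[...,2]>.02)&(P[...,2]<.08)]; print('wrist',len(q),'top',np.percentile(q[:,2],[50,90,99,100]).round(4))
dome=q[q[:,2]>.055]; print('dome',dome.mean(0).round(4),dome.min(0).round(4),dome.max(0).round(4))
im=get_image('scene'); P=cloud(im,cam(im)); d=np.hypot(P[...,0]-.4375,P[...,1]+.2525)
q=P[(d<.025)&(P[...,2]>.02)&(P[...,2]<.08)]; print('scene',len(q),np.percentile(q[:,2],[90,99,100]) if len(q) else '')
cv2.imwrite('pics/s7.png',cv2.resize(im['pixels'][150:270,160:310,::-1],None,fx=5,fy=5))
```

```text
wrist 2418 top [0.0601 0.0658 0.0672 0.0682]
dome [ 0.4387 -0.2541  0.0631] [ 0.4241 -0.2717  0.055 ] [ 0.4537 -0.2411  0.0682]
scene 197 [0.06207572 0.06491189 0.06560848]
```

View pics/w11z.png

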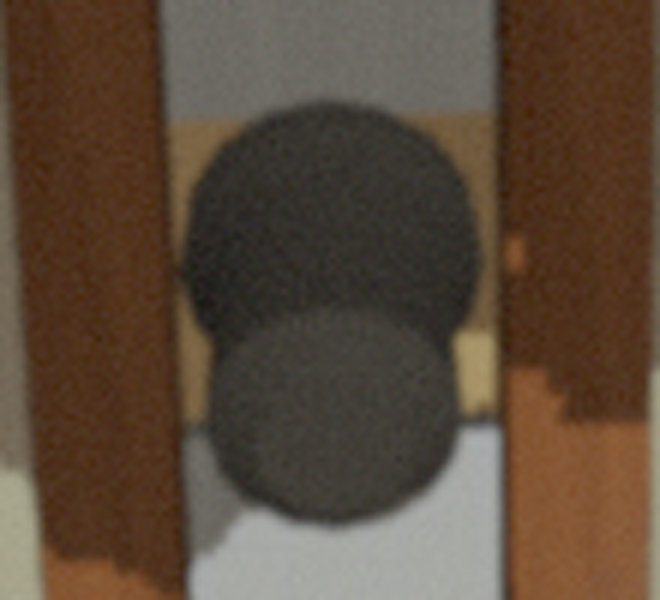

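View pics/s7.png

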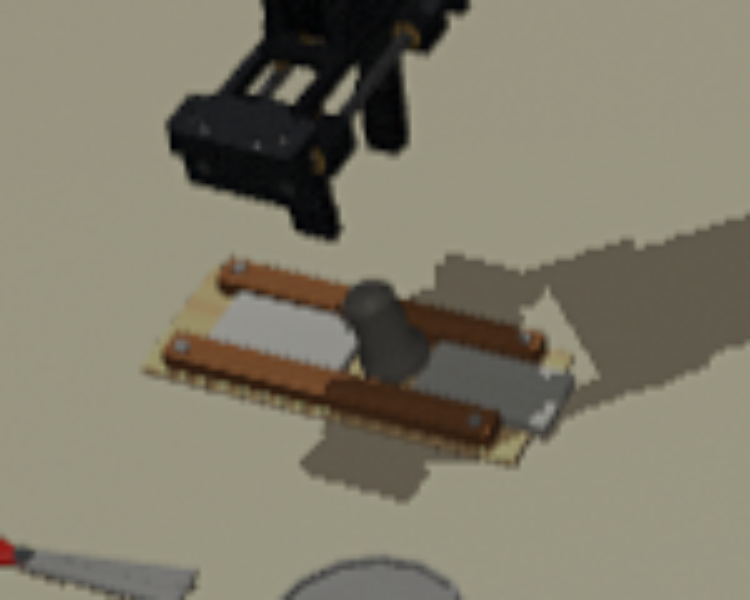

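It isn't home. In the scene crop, pommel A leans towards -y (dome at about (370,290), base at about (400,365)), with its +y foot edge caught on the slide. It pivoted about the jaw axis while sliding. I'll regrip with the jaws along the channel, so that closing them squares it up.

```bash
python3 -m pendant '{"dp":[[0.12,-0.08,0],[0.12,-0.08,0],[0.12,-0.08,0],[0.12,-0.08,0],[0.12,-0.08,0],[0.12,-0.08,0],[0.12,-0.08,0],[0.12,-0.08,0],[0.12,-0.08,0],[0.12,-0.08,0],[0.12,-0.08,0],[0.12,-0.08,0],[0.12,-0.08,0],[0.12,-0.08,0]],"rot":[[0,0,1.57],[0,0,1.57],[0,0,1.57],[0,0,1.57],[0,0,1.57],[0,0,1.57],[0,0,1.57],[0,0,1.57],[0,0,1.57],[0,0,1.57],[0,0,1.57],[0,0,1.57],[0,0,1.57],[0,0,1.57]],"grip":[-0.4,-0.4,-0.4,-0.4,-0.4,-0.4,-0.4,-0.4,-0.4,-0.4,-0.4,-0.4,-0.4,-0.4]}' 10
python3 - <<'E'
from h import *
s=state(); im=get_image('wrist'); T=cam(im,s); P=cloud(im,T); print(s['eef_pos'],s['orientation']); save(im,'w12.png')
d=np.hypot(P[...,0]-.4375,P[...,1]+.2545)
q=P[(d<.022)&(P[...,2]>.022)&(P[...,2]<.08)]
for a,b in ((.03,.036),(.036,.042),(.042,.05),(.05,.058),(.06,.07)):
    r=q[(q[:,2]>a)&(q[:,2]<b)]; print(a,len(r),r.min(0).round(4),r.max(0).round(4),((r.min(0)+r.max(0))/2).round(4))
E
```

```text
clock: 26.95
eef_pos: [0.4381, -0.2518, 0.1395]
orientation: [3.141, 0.001, -1.568]
force: [-0.3, 0.4, 0.3]
grip_width: 0.0619
[ 0.43814359 -0.25180766  0.13954404] [ 3.14097282e+00  5.61542080e-04 -1.56844705e+00]
0.03 140 [ 0.428  -0.2603  0.03  ] [ 0.4532 -0.2329  0.036 ] [ 0.4406 -0.2466  0.033 ]
0.036 88 [ 0.4329 -0.2629  0.036 ] [ 0.4534 -0.2371  0.042 ] [ 0.4432 -0.25    0.039 ]
0.042 134 [ 0.4325 -0.2634  0.042 ] [ 0.4538 -0.2381  0.05  ] [ 0.4431 -0.2507  0.046 ]
0.05 210 [ 0.4258 -0.2715  0.05  ] [ 0.4536 -0.2399  0.058 ] [ 0.4397 -0.2557  0.054 ]
0.06 1223 [ 0.4243 -0.2691  0.06  ] [ 0.453  -0.2425  0.0686] [ 0.4386 -0.2558  0.0643]
```

View pics/w12.png

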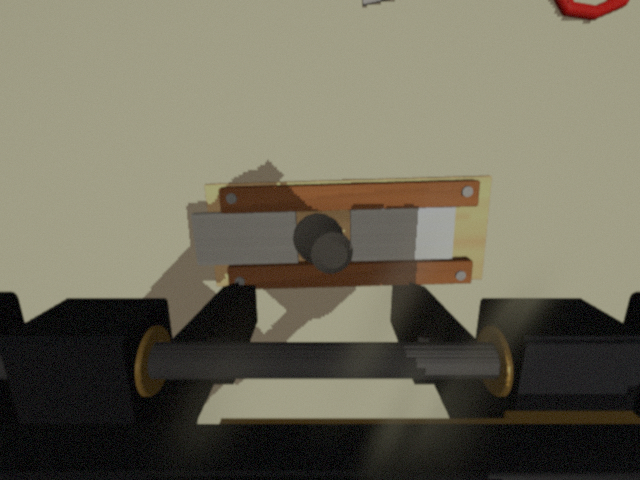

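```bash
python3 -m pendant '{"dp":[[0,0,4],[0,0,8],[0,0,9.8],[0,0,10.4],[0,0,10.4],[0,0,10.4],[0,0,10.4],[0,0,10.4],[0,0,10.4],[0,0,10.4],[0,0,10.4]],"rot":[[0,0,0],[0,0,0],[0,0,0],[0,0,0],[0,0,0],[0,0,0],[0,0,0],[0,0,0],[0,0,0],[0,0,0],[0,0,0]],"grip":[-0.4,-0.4,-0.4,-0.4,-0.4,-0.2,0,0.2,0.5,1,1]}' 10
python3 - <<'E'
from h import *
im=get_image('scene'); s=state(); print(s['force'],s['eef_pos'],s['grip_width'])
cv2.imwrite('pics/s8.png',cv2.resize(im['pixels'][150:270,160:310,::-1],None,fx=5,fy=5))
E
```

```text
clock: 28.1
eef_pos: [0.4386, -0.2525, 0.0365]
orientation: [-3.14, -0.002, -1.57]
force: [0.2, -3.3, 5.2]
grip_width: 0.033
[-0.06747785 -3.35298031  4.5892153 ] [ 0.43862316 -0.25253735  0.03646892] 0.03260058303011961
```

View pics/s8.png

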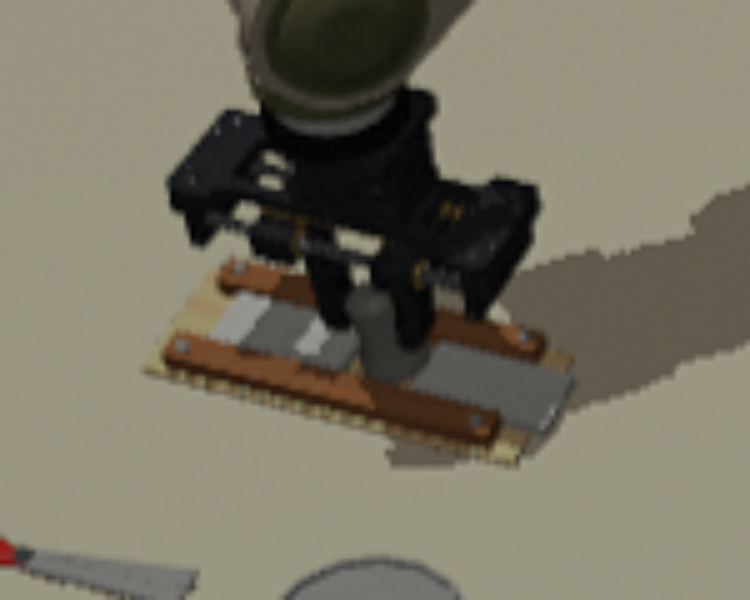

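Width is 33 mm, so it isn't quite straight yet. I'll grip firmer and lift a little to free it.

```bash
python3 -m pendant '{"dp":[[0,0,0],[0,0,0],[0,0,-0.3],[0,0,-0.7],[0,0,-1.2],[0,0,-1.2],[0,0,-1.2],[0,0,-1.2]],"rot":[[0,0,0],[0,0,0],[0,0,0],[0,0,0],[0,0,0],[0,0,0],[0,0,0],[0,0,0]],"grip":[1,1,1,1,1,1,1,1]}' 20
python3 - <<'E'
from h import *
im=get_image('scene'); s=state(); print(s['force'],s['eef_pos'],s['grip_width'])
cv2.imwrite('pics/s9.png',cv2.resize(im['pixels'][150:270,160:310,::-1],None,fx=5,fy=5))
im=get_image('wrist'); save(im,'w13.png')
E
```

```text
clock: 28.95
eef_pos: [0.4381, -0.2517, 0.0478]
orientation: [3.141, 0.0, -1.57]
force: [0.0, 0.1, -3.2]
grip_width: 0.0293
[ 0.17886334 -0.18139739 -3.73534011] [ 0.43812633 -0.25176544  0.04775286] 0.030265607597685564
```

View pics/s9.png

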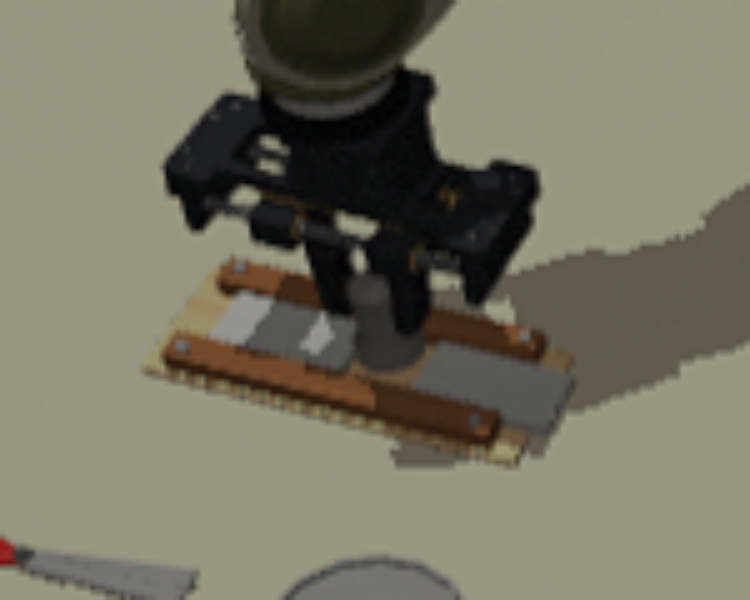

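View pics/w13.png

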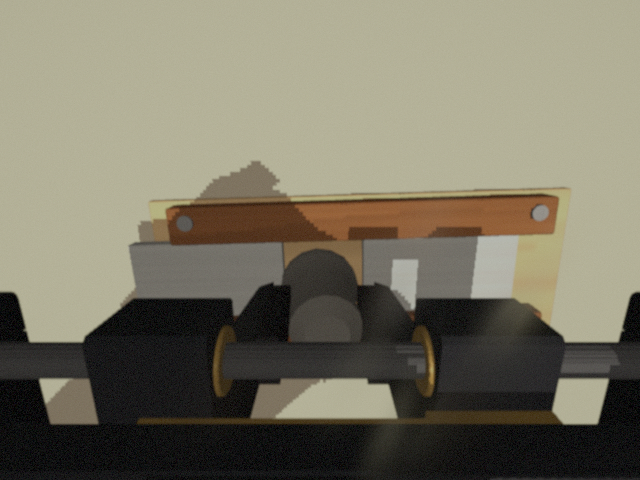

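It's upright now and centred over the gap (gap columns 284–363, pommel at about 321). Lowering.

```bash
python3 -m pendant '{"dp":[[0,0,0.3],[0,0,0.6],[0,0,0.8],[0,0,1.0],[0,0,1.1],[0,0,1.1],[0,0,1.1]],"rot":[[0,0,0],[0,0,0],[0,0,0],[0,0,0],[0,0,0],[0,0,0],[0,0,0]],"grip":[1,1,1,1,1,1,1]}' 8
```

```text
clock: 29.75
eef_pos: [0.4383, -0.2519, 0.037]
orientation: [-3.142, -0.0, -1.57]
force: [0.1, 0.2, -2.8]
grip_width: 0.03
```

```bash
python3 -m pendant '{"dp":[[0,0,0.1],[0,0,0.2],[0,0,0.3],[0,0,0.3],[0,0,0.3]],"rot":[[0,0,0],[0,0,0],[0,0,0],[0,0,0],[0,0,0]],"grip":[1,1,1,1,1]}' 8
```

```text
clock: 30.25
eef_pos: [0.4384, -0.2513, 0.0347]
orientation: [-3.141, 0.001, -1.57]
force: [-0.9, 4.7, 7.5]
grip_width: 0.0295
```

Run:
```python
from h import *
s=state(); im=get_image('scene'); P=cloud(im,cam(im)); print(s['force'],s['eef_pos'])
cv2.imwrite('pics/s10.png',cv2.resize(im['pixels'][190:250,215:275,::-1],None,fx=10,fy=10,interpolation=cv2.INTER_CUBIC))
```

```text
[-0.92719887  4.71503245  7.47407487] [ 0.43835669 -0.25131572  0.03469595]
```

View pics/s10.png

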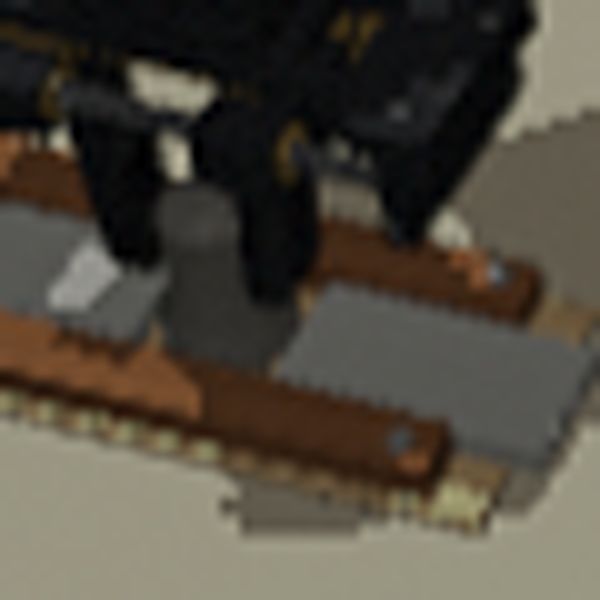

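```bash
python3 -m pendant '{"dp":[[-0.1,0,-0.15],[-0.1,0,-0.1],[-0.1,0,0],[-0.1,0,0.1],[-0.1,0,0.2],[-0.1,0,0.2]],"rot":[[0,0,0],[0,0,0],[0,0,0],[0,0,0],[0,0,0],[0,0,0]],"grip":[1,1,1,1,1,1]}' 8
```

```text
clock: 30.9
eef_pos: [0.4386, -0.251, 0.0328]
orientation: [-3.14, -0.001, -1.57]
force: [-0.5, 2.7, 9.5]
grip_width: 0.0299
```

```bash
python3 -m pendant '{"dp":[[-0.07,0,-0.15],[-0.07,0,-0.1],[-0.07,0,-0.1],[-0.07,0,-0.1]],"rot":[[0,0,0],[0,0,0],[0,0,0],[0,0,0]],"grip":[1,1,1,1]}' 8
python3 - <<'E'
from h import *
s=state(); im=get_image('scene'); P=cloud(im,cam(im)); print(s['force'],s['eef_pos'])
cv2.imwrite('pics/s11.png',cv2.resize(im['pixels'][190:250,215:275,::-1],None,fx=10,fy=10,interpolation=cv2.INTER_CUBIC))
E
```

```text
clock: 31.3
eef_pos: [0.4382, -0.2502, 0.0329]
orientation: [3.141, 0.0, -1.57]
force: [-0.5, 0.3, -0.1]
grip_width: 0.0299
[-0.53137979  0.2540942  -0.05149406] [ 0.43819546 -0.25023448  0.03289565]
```

View pics/s11.png

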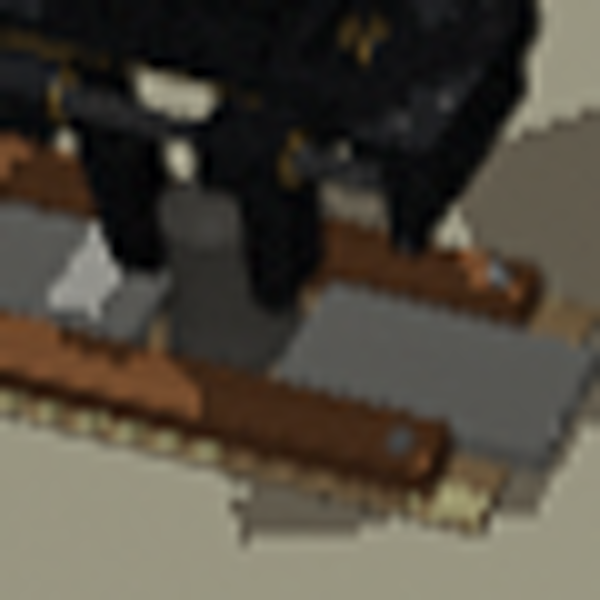

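The foot now looks low in the nest, and the wrist reads close to 0 N, so the pommel is supported from below. I'll release it and check.

```bash
python3 -m pendant '{"dp":[[0,0,0],[0,0,0],[0,0,0],[0,0,0],[0,0,0],[0,0,-4],[0,0,-9],[0,0,-11],[0,0,-11],[0,0,-11]],"rot":[[0,0,0],[0,0,0],[0,0,0],[0,0,0],[0,0,0],[0,0,0],[0,0,0],[0,0,0],[0,0,0],[0,0,0]],"grip":[0.2,-0.1,-0.3,-0.4,-0.4,-0.4,-0.4,-0.4,-0.4,-0.4]}' 5
cat > chk.py <<'E'
from h import *
import sys
s=state(); im=get_image('wrist'); T=cam(im,s); P=cloud(im,T); print(s['eef_pos'],s['force'])
cv2.imwrite('pics/%s_w.png'%sys.argv[1],cv2.resize(im['pixels'][170:300,240:400,::-1],None,fx=5,fy=4.6,interpolation=cv2.INTER_CUBIC))
d=np.hypot(P[...,0]-.4385,P[...,1]+.252)
q=P[(d<.024)&(P[...,2]>.008)&(P[...,2]<.08)]
print('top pct',np.percentile(q[:,2],[90,99,100]).round(4))
for a,b in ((.014,.022),(.025,.036),(.036,.048),(.05,.058),(.058,.07)):
    r=q[(q[:,2]>a)&(q[:,2]<b)]
    if len(r): print(a,len(r),r.min(0).round(4),r.max(0).round(4),((r.min(0)+r.max(0))/2).round(4))
im=get_image('scene'); P=cloud(im,cam(im)); d=np.hypot(P[...,0]-.4385,P[...,1]+.252)
q=P[(d<.025)&(P[...,2]>.02)&(P[...,2]<.08)]; print('scene',len(q),np.percentile(q[:,2],[90,99,100]) if len(q) else '')
cv2.imwrite('pics/%s_s.png'%sys.argv[1],cv2.resize(im['pixels'][180:255,210:290,::-1],None,fx=9,fy=8,interpolation=cv2.INTER_CUBIC))
E
python3 chk.py c1
```

```text
clock: 32.35
eef_pos: [0.438, -0.25, 0.1424]
orientation: [3.141, 0.0, -1.57]
force: [0.1, 0.4, 0.1]
grip_width: 0.0618
[ 0.43795834 -0.24996926  0.1423887 ] [0.08209501 0.44325138 0.09887576]
top pct [0.0629 0.0639 0.0645]
0.014 443 [ 0.4286 -0.2757  0.014 ] [ 0.4623 -0.2282  0.022 ] [ 0.4455 -0.2519  0.018 ]
0.025 116 [ 0.4386 -0.2651  0.025 ] [ 0.4525 -0.2353  0.036 ] [ 0.4455 -0.2502  0.0305]
0.036 130 [ 0.4397 -0.2648  0.0361] [ 0.4523 -0.2361  0.048 ] [ 0.446  -0.2504  0.042 ]
0.05 275 [ 0.4227 -0.2649  0.0501] [ 0.4524 -0.2354  0.058 ] [ 0.4375 -0.2502  0.054 ]
0.058 1148 [ 0.4239 -0.2642  0.058 ] [ 0.4516 -0.2362  0.0645] [ 0.4377 -0.2502  0.0613]
scene 166 [0.05977664 0.06262041 0.06298702]
```

View pics/c1_w.png

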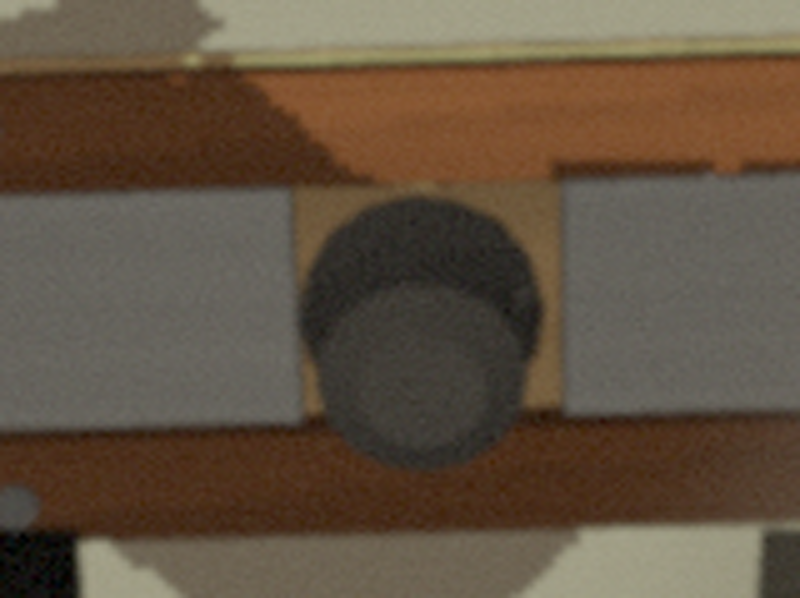

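View pics/c1_s.png

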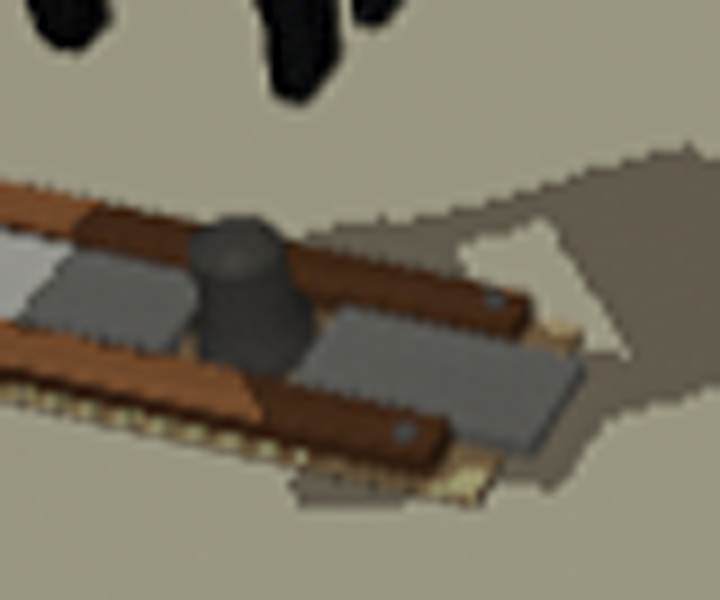

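Run:
```python
from h import *
im=get_image('top'); P=cloud(im,cam(im)); save(im,'t9.png')
q=P[150:200,295:350].reshape(-1,3); r=q[(q[:,2]>.1)&(q[:,2]<.15)]; print('B',len(r),r.min(0),r.max(0))
q=q[(q[:,2]>.06)&(q[:,2]<.1)]; print('pan',np.median(q[:,2]),(q.min(0)+q.max(0))/2)
im=get_image('scene'); save(im,'s9f.png'); s=state(); print(s['clock'],s['grip_width'])
```

```text
B 128 [0.63065731 0.0560169  0.10002948] [0.66091039 0.08413257 0.13092679]
pan 0.07010558036563086 [0.6449655  0.05560124 0.08003462]
32.55 0.061661164107658414
```

View pics/s9f.png

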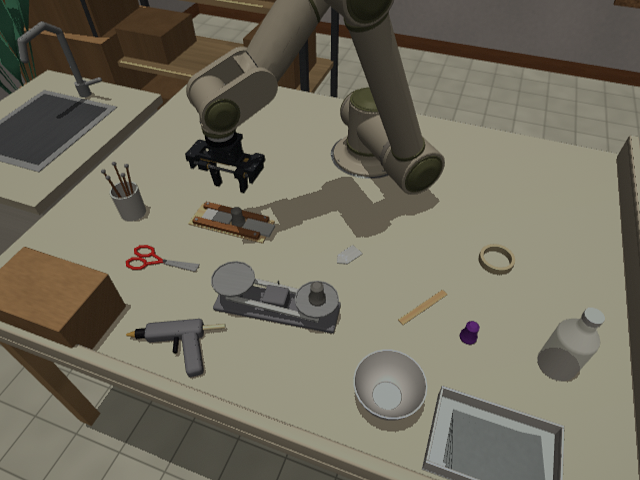

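View pics/t9.png

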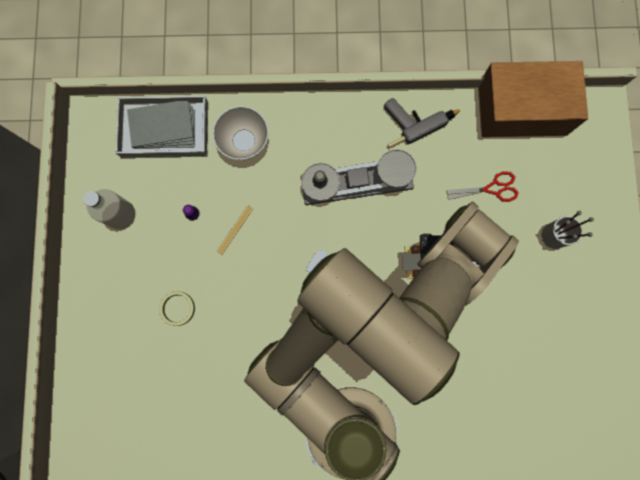

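Pommel A is upright in the nest at about (237,216) in the scene view. Pommel B stands on the left pan at about (317,293), and the bystanders haven't moved. Handing in.

```bash
python3 -c "
from cell import sign_off
print(sign_off())"
```

```text
the job is handed in; nothing more can be done
None
```

I weighed the pommels, set the heavier one (A) in the jig's nest, and handed the job in at about 32.6 s. No verdict was reported.

- **Weighing:** Pommel B went on the left pan and A on the right. With both let go, the right pan settled at about 0.069 m and the left at about 0.089 m. A is heavier, and the wrist force agreed: about 3.6 N for A against 2 N for B.
- **Seating, first try failed:** A pivoted in the jaws while sliding along the channel and caught, tilted, on the nest's +y edge. I regripped it with the jaws along the channel to straighten it, lifted it a little, shifted it about 2 mm and lowered it into the nest. So its final entry was a lowering at the nest rather than a slide.
- **Last checks:**
  - **Pommel A:** It is upright, with the neck centre at the same y at every height. Its top is about 5.7 mm higher than when it stood on the table, against 6 mm expected when fully home. The scene camera gave only 3–4 mm, from few points, so I trusted the wrist view.
  - **Pommel B:** It stands near the middle of the left pan.
  - **The rest:** The gripper is open and clear. The bystanders look unmoved in the pictures, though the arm hides part of the scale plate in the last top view.

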